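# Weigh the crucible from behind the reagent containers

## Robot

A 6-joint arm with a two-finger parallel gripper is mounted at the origin on the work surface. World frame = base frame: x ahead of the robot, y to its left, z up, the work surface at z = 0. Lengths are in m, angles in degrees, forces in N, time in s.
With the tool pointing down it reaches from about 0.35 to 0.875 m from the base axis. Payload 4.2 kg.
Tool frame: the origin (TCP) lies on the centre line of the jaws, within the pads' length; the fingertips stand 11 mm ahead of it and the grasp point (between the pads) lies 8 mm behind it; y points along the fingers, z is the direction in which the jaws open and shut, and the axes are right-handed (so a half turn about y gives the same grasp; the last joint's range is limited). The gripper opens to 87 mm and grips with 3 to 60 N. Pads are 19 mm wide; open, the fingers measure 117 mm over their backs; the gripper's body (75 mm by 190 mm) begins 51 mm behind the grasp point.
Start: joints at [-49.469, 22.042, 0.453, 0, -68.411, -14.817], TCP at [0.271, -0.563, 0.234] pointing down, gripper open.
Joint ranges: [-179.83, 179.83], [-69.29, 118.12], [-61.27, 80.66], [-181.25, 117.63], [-171.15, -9.14], [-177.46, 177.46]. Speed limits (degrees/s): [159.86, 159.86, 180, 180, 180, 180].

## Interface

Orientations are given as a 3x3 rotation matrix whose columns are the frame's x, y, z axes.
In Python, from station import r, optics gives the robot as it stands. The module is installed in compiled form; this text tells all that it offers.
- The arm moves only by the tool step_arm, never from a script. Its argument "moves" is a list that holds one entry, the list of rows, each a list of 7 numbers: the turn, a rotation vector about the tool's x, y, z in rad, then the shift along the tool's x, y, z in cm, then the opening in per cent of the stroke, from 0 (shut) to 100 (fully open). A call has exactly 5 rows; each row is the pose to reach, as a shift and turn from the pose commanded when the call began, along the tool's axes at that moment; what a row does not reach only later rows make up. A row lasts 1/12 s, in which the tool goes at most 41.7 mm and 7.16 degrees, less where a joint would pass 70% of its speed; a pose out of reach is approached as far as the arm can. A call with a gripper value outside its range is refused whole. The fingers move at their own pace and stop on an object; the grip force is fixed at half the most. Time passes only in rows, so rows that repeat a pose let the fingers close, or fill a call up. It gives the time, the measured TCP pose, the force and the opening at its end, in the units of the state.
- r.sense(): the state, without advancing time (a new reading comes with each control period).
- optics.capture(name): name is "scene" or "top" or "wrist"; returns a dict with "image" (400x640x3 uint8, red, green, blue), "fov_y" (degrees; the focal length in pixels is half the picture's height over the tangent of half this angle, whatever the lens; pixels are square), "cx", "cy" (the principal point, pixels), "cam_to_world" (4x4, takes a point from camera to world coordinates). Camera axes: x right, y down, z forward; pixel columns grow to the right and rows downward; lengths in m; the calibration is good to about 2 mm. A picture is of the moment at which its call begins. There is no depth.
- r.finish_job(): hands the job in, once; it reports no verdict.
The state is a dict: "time_s": time; "joints": joint angles; "joint_velocities": joint speeds; "effort": joint torques, N m; "tcp_pos": TCP position; "ee_rot": TCP orientation; "wrist_force": force on the tool from outside, world axes, zero at the start; "moment": the same for the moment, N m; "gripper_width": opening from 0.0 (shut) to 1.0 (fully open).
Only numpy, scipy, OpenCV 4.12 (cv2) and the standard library are available. Lean on these libraries where they do the work, as an engineer would, in place of code of your own. Each camera call takes 0.05 s, during which the arm holds its last target.

## Task

The small crucible is hemmed in by three tall containers on the blue stand. First move all three containers into the empty steel tray so that they stand there together, leaving the crucible where it is; then set the crucible upright in the middle of the balance's round pan. Finally put each container back, upright and centred, on the stand's rubber pad of its own shape and size; do not tip anything over on the way.

Things in the scene. Friction and masses are not known exactly. Their poses are not given: they have to be found in the camera images.
- jar_mid (a point): The jar: brown glass with a paper band and a black screw cap as wide as the jar, the thickest of the three containers: a plain upright cylinder, diameter 54 mm, 100 mm tall, about 0.3 kg. This point is its centre, half-way up (50 mm above its underside); z is up along its axis. It starts on its own pad.
- tin_mid (a point): The tin: a square bare-metal container, 44 x 44 mm and 106 mm tall plus a small 4 mm round button on top (110 mm in all), about 0.22 kg. This point is on its axis 55 mm above its underside; x and y are square to its flat sides, z up. It starts on its own pad, its sides square to the pad's to within 0.05 rad.
- slim_mid (a point): The slim bottle: white plastic with a white cap of the same diameter (grey neck groove between), a plain upright cylinder, diameter 36 mm, 120 mm tall, about 0.14 kg. This point is its centre, half-way up (60 mm above its underside); z is up along its axis. It starts on its own pad.
- crucible_mid (a point): The crucible: a small open white ceramic cup with straight sides, outer diameter 42 mm, 36 mm tall, wall 3.5 mm, about 0.06 kg. This point is its centre, half-way up (18 mm above its underside); z is up along its axis. It starts on the stand, in the middle of the three containers, whose axes are about 60 mm from it: one in front of it (robot side), one on its left, one on its right; the side away from the robot is open. Only about 5 to 30 mm lie between it and each container.
- pad_jar_top (a point): Centre of the top face of the jar's pad: a round black rubber disc, diameter 62 mm, 3 mm thick, fixed on the stand. The stand is a blue board, 210 x 210 mm, its top 10 mm above the table; pad tops are 13 mm above the table. The three pads lie 60 mm from the stand's centre, at its front, left and right (which is where varies); x and y lie along the stand's edges, x pointing to its side away from the robot.
- pad_tin_top (a point): Centre of the top face of the tin's pad: a square black rubber plate, 52 x 52 mm, 3 mm thick, fixed on the same stand; x and y lie along its sides.
- pad_slim_top (a point): Centre of the top face of the slim bottle's pad: a round black rubber disc, diameter 44 mm, 3 mm thick, fixed on the same stand.
- tray_in (a point): The empty steel tray, square, fixed to the table: this point is the centre of its inner floor, 4 mm above the table. Inside it measures 202 x 202 mm; its walls are 4 mm thick and stand 14 mm above the inner floor. x and y lie along its sides. The containers may stand anywhere in it.
- pan (a point): The balance's round steel pan, diameter 112 mm: this point is the centre of its top face, 60 mm above the table. The balance is a flat white case, 235 x 170 mm and 45 mm high, with a dark display at its robot side, fixed to the table; the pan does not give way.
Mind the look-alikes: they are no part of the job. Leave any pink or purple look-alike of the part that bears slim_mid alone. Leave any green or pink look-alike of the part that bears tin_mid alone.

How it is judged (in metres and radians):
On the way, in this order (a step that is already met when the one before it is completed fails the run):
1. all three containers stand released in the steel tray while the crucible is still at its place on the stand (angle between each of jar_mid, tin_mid, slim_mid's own z axis and vertical below 0.12 rad and linear speed of each of jar, tin, slim below 0.03 m/s and contact force between each of jar, tin, slim and the fingers below 0.1 N and x of jar_mid in the frame of tray_in between -0.088 and 0.088 m and y of jar_mid in the frame of tray_in between -0.088 and 0.088 m and z of jar_mid in the frame of tray_in between 0.042 and 0.058 m and x of tin_mid in the frame of tray_in between -0.088 and 0.088 m and y of tin_mid in the frame of tray_in between -0.088 and 0.088 m and z of tin_mid in the frame of tray_in between 0.047 and 0.063 m and x of slim_mid in the frame of tray_in between -0.088 and 0.088 m and y of slim_mid in the frame of tray_in between -0.088 and 0.088 m and z of slim_mid in the frame of tray_in between 0.052 and 0.068 m and distance of crucible_mid from where it was at the start of the episode below 0.04 m), for 0.2 s.
2. the crucible stands released on the pan while the three containers are still in the tray (angle between each of crucible_mid, jar_mid, tin_mid, slim_mid's own z axis and vertical below 0.12 rad and linear speed of each of crucible, jar, tin, slim below 0.03 m/s and contact force between each of crucible, jar, tin, slim and the fingers below 0.1 N and horizontal distance between crucible_mid and pan below 0.015 m and z of crucible_mid in the frame of pan between 0.012 and 0.024 m and x of jar_mid in the frame of tray_in between -0.088 and 0.088 m and y of jar_mid in the frame of tray_in between -0.088 and 0.088 m and z of jar_mid in the frame of tray_in between 0.042 and 0.058 m and x of tin_mid in the frame of tray_in between -0.088 and 0.088 m and y of tin_mid in the frame of tray_in between -0.088 and 0.088 m and z of tin_mid in the frame of tray_in between 0.047 and 0.063 m and x of slim_mid in the frame of tray_in between -0.088 and 0.088 m and y of slim_mid in the frame of tray_in between -0.088 and 0.088 m and z of slim_mid in the frame of tray_in between 0.052 and 0.068 m), for 0.2 s.
At the end, for the whole second after the job is handed in: The crucible stands upright on the balance pan, its axis within 15 mm of the pan's centre; jar, tin and slim bottle each stand upright on their own pad, axis within 12 mm of the pad's centre; all are released and at rest (angle between each of crucible_mid, jar_mid, tin_mid, slim_mid's own z axis and vertical below 0.12 rad and linear speed of each of crucible, jar, tin, slim below 0.03 m/s and contact force between each of crucible, jar, tin, slim and the fingers below 0.1 N and horizontal distance between crucible_mid and pan below 0.015 m and z of crucible_mid in the frame of pan between 0.012 and 0.024 m and horizontal distance between jar_mid and pad_jar_top below 0.012 m and z of jar_mid in the frame of pad_jar_top between 0.044 and 0.056 m and horizontal distance between tin_mid and pad_tin_top below 0.012 m and z of tin_mid in the frame of pad_tin_top between 0.049 and 0.061 m and horizontal distance between slim_mid and pad_slim_top below 0.012 m and z of slim_mid in the frame of pad_slim_top between 0.054 and 0.066 m); the robot touches nothing.
It fails at once if the jar is tipped over (leans more than 40 degrees) (angle between jar_mid's own z axis and vertical above 0.7 rad).
It fails at once if the tin is tipped over (leans more than 40 degrees) (angle between tin_mid's own z axis and vertical above 0.7 rad).
It fails at once if the slim bottle is tipped over (leans more than 40 degrees) (angle between slim_mid's own z axis and vertical above 0.7 rad).
It fails at once if the crucible is tipped over (leans more than 40 degrees) (angle between crucible_mid's own z axis and vertical above 0.7 rad).
It also fails if it takes over 144 s, if anything falls off the work surface, if the arm or the gripper's body presses on something with over 40 N, if the wrist force passes 120 N, or if a joint passes its speed limit or range.

## Working session

There is one attempt and no reset: what is moved stays moved. The work goes in short steps, Python scripts to look and compute and a tool call to move; the robot and the scene stay as the last step left them, time stands still between calls to the robot, and variables do not carry over. Pictures are saved under pics/ and viewed, and the job is handed in when it is done.

Besides the shell and the picture viewer there is one more tool, called after "Emit:" by a JSON object that holds its "api" and its "payload". step_arm: Moves the arm, as the interface text tells. Its arguments: {"type":"object","properties":{"moves":{"type":"array"}},"required":["moves"]}

```bash
mkdir -p pics; ls
python3 - <<'E'
from station import r, optics
import cv2,numpy as np
s=r.sense();print(s)
for n in("scene","top","wrist"):
    c=optics.capture(n);cv2.imwrite(f"pics/{n}0.png",c["image"][:,:,::-1]);print(n,c["fov_y"],c["cx"],c["cy"],np.round(c["cam_to_world"],4).tolist(), [k for k in c])
E
```

```text
pics
{'time_s': 0.0, 'joints': array([-4.94696491e+01,  2.20913966e+01,  3.82032113e-01, -3.04631906e-02,
       -6.84103670e+01, -1.48152526e+01]), 'joint_velocities': array([-0.02407406,  0.02209891,  0.00702411,  0.14415761, -0.01139095,
        0.02209823]), 'effort': array([ 1.65483259e-03, -3.90668464e+01,  1.87405068e+01,  4.21975493e+00,
        1.09650294e-02, -1.89566877e-04]), 'tcp_pos': array([ 0.27095784, -0.56258859,  0.23246444]), 'ee_rot': array([[ 9.01047779e-01, -9.82205348e-04, -4.33718728e-01],
       [ 4.33719837e-01,  1.90954382e-03,  9.01045757e-01],
       [-5.68070433e-05, -9.99997694e-01,  2.14659216e-03]]), 'wrist_force': array([ 0.17901075,  0.72364241, -0.45084812]), 'moment': array([-0.01972873,  0.03369878, -0.03697567]), 'gripper_width': 0.9982964859399539}
scene 56.023975631202546 322.2677835707267 198.2143713409213 [[0.521, 0.7127, -0.4697, 0.866], [0.8535, -0.4414, 0.277, -0.1866], [-0.01, -0.5452, -0.8383, 0.8052], [0.0, 0.0, 0.0, 1.0]] ['image', 'fov_y', 'cx', 'cy', 'cam_to_world']
top 50.154453579301034 315.5728310192213 194.03413766506355 [[-0.0159, -0.995, 0.0989, 0.3458], [-0.9998, 0.0173, 0.0139, 0.0258], [-0.0156, -0.0986, -0.995, 1.0711], [0.0, 0.0, 0.0, 1.0]] ['image', 'fov_y', 'cx', 'cy', 'cam_to_world']
wrist 58.02101205290612 318.99290975421695 199.44834009816051 [[-0.4333, 0.8621, 0.2628, 0.1985], [0.9012, 0.4139, 0.1283, -0.5984], [0.0018, 0.2925, -0.9563, 0.3842], [0.0, 0.0, 0.0, 1.0]] ['image', 'fov_y', 'cx', 'cy', 'cam_to_world']
```

View pics/scene0.png

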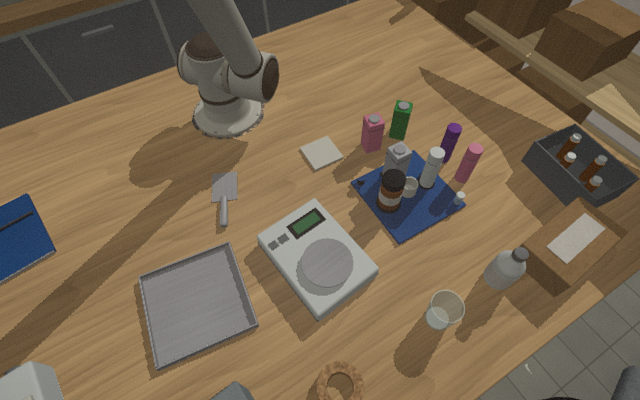

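View pics/top0.png

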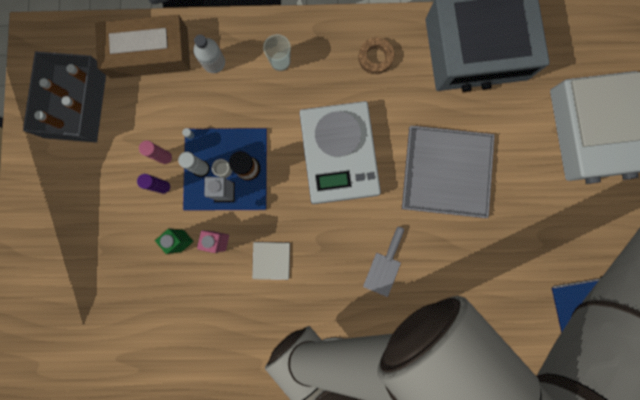

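View pics/wrist0.png

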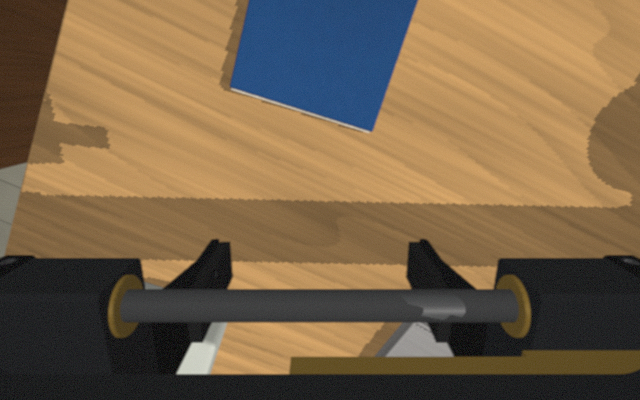

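Run:
```python
import cv2
t=cv2.imread("pics/top0.png")
cv2.imwrite("pics/topA.png",cv2.resize(t[110:270,120:300],None,fx=4.4,fy=3.75*1.0 if 0 else 4.4*0+3.7,interpolation=cv2.INTER_CUBIC)[:600])
cv2.imwrite("pics/topB.png",cv2.resize(t[90:225,290:505],None,fx=3.7,fy=3.7,interpolation=cv2.INTER_CUBIC))
s=cv2.imread("pics/scene0.png")
cv2.imwrite("pics/sceneA.png",cv2.resize(s[90:250,330:500],None,fx=3.7,fy=3.7,interpolation=cv2.INTER_CUBIC))
```

```text
(no output)
```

View pics/topA.png

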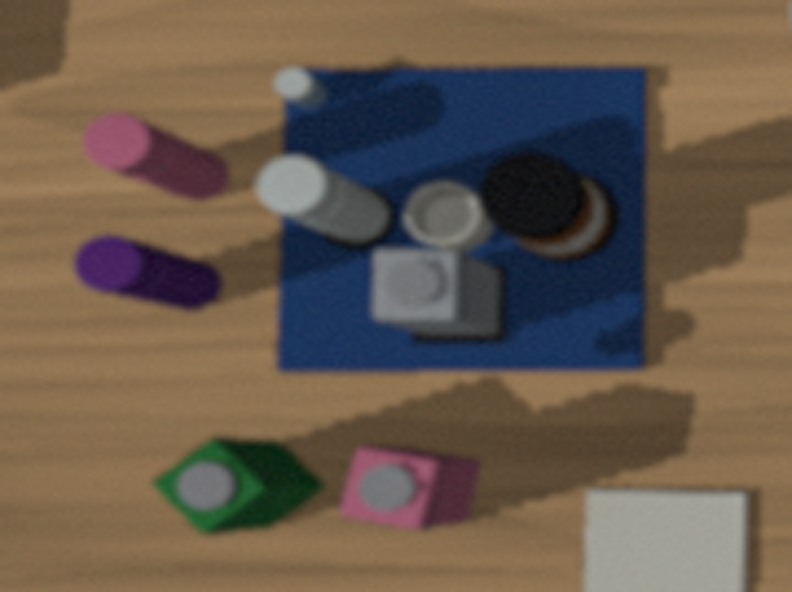

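View pics/topB.png

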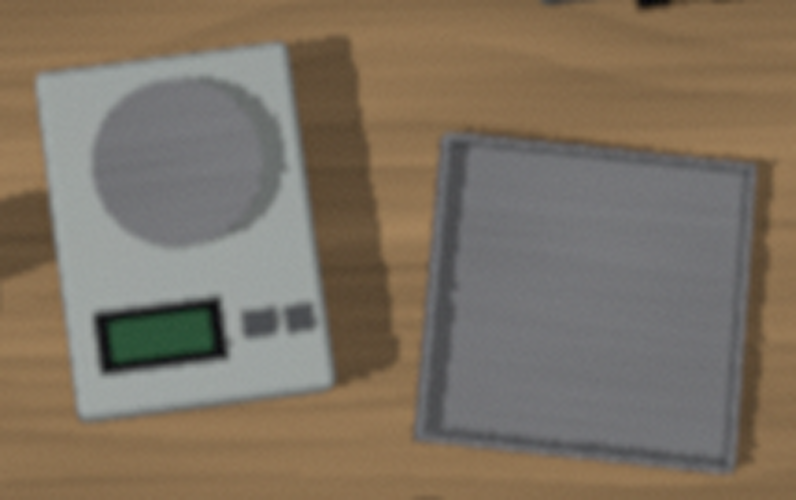

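View pics/sceneA.png

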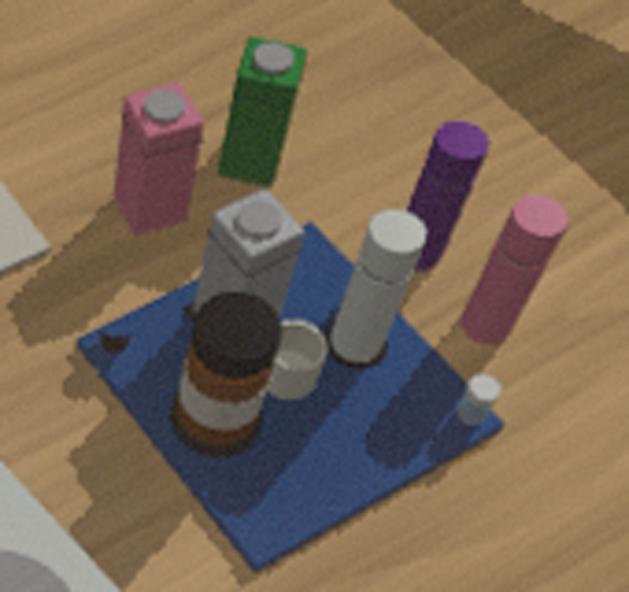

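```bash
cat > h.py <<'E'
import numpy as np,cv2
from station import r, optics
def ray(c,u,v):
    f=200/np.tan(np.radians(c["fov_y"])/2);T=np.array(c["cam_to_world"])
    d=T[:3,:3]@np.array([(u-c["cx"])/f,(v-c["cy"])/f,1.]);return T[:3,3],d
def onz(c,u,v,z):
    o,d=ray(c,u,v);return (o+d*(z-o[2])/d[2])
def proj(c,p):
    f=200/np.tan(np.radians(c["fov_y"])/2);T=np.array(c["cam_to_world"])
    q=T[:3,:3].T@(np.array(p)-T[:3,3]);return np.array([c["cx"]+f*q[0]/q[2],c["cy"]+f*q[1]/q[2]])
def tri(rs):
    A=np.zeros((3,3));b=np.zeros(3)
    for o,d in rs:
        d=d/np.linalg.norm(d);M=np.eye(3)-np.outer(d,d);A+=M;b+=M@o
    return np.linalg.solve(A,b)
def togo(target,yaw=None):
    """cm shift in tool axes & turn about tool y so that tool z points along yaw(deg) or opposite"""
    s=r.sense();R=s["ee_rot"];d=np.array(target)-s["tcp_pos"]
    print("shift cm",np.round(R.T@d*100,2),"tcp",np.round(s["tcp_pos"],4))
E
cat > a.py <<'E'
from h import *
c=optics.capture("top");A=lambda u,v:(120+u/4.4,110+v/3.7);B=lambda u,v:(290+u/3.7,90+v/3.7)
def show(n,pts,z,f):
    P=np.array([onz(c,*f(*p),z) for p in pts]);print(n,np.round(P[:,:2],4).tolist(),"mean",np.round(P.mean(0)[:2],4))
    if len(pts)==4: print("  sides",[round(np.linalg.norm(P[i]-P[(i+1)%4]),4) for i in range(4)],"ang",[round(float(np.degrees(np.arctan2(*(P[(i+1)%4]-P[i])[1::-1]))),2) for i in range(4)])
show("stand",[(283,68),(645,68),(645,370),(278,370)],.01,A)
show("tray",[(445,132),(757,162),(737,472),(415,440)],.018,B)
show("pan",[(183,161)],.06,B)
show("slim",[(292,185)],.133,A)
show("jar",[(533,195)],.113,A)
show("tin",[(415,284)],.119,A)
show("tincorners",[(372,250),(463,248),(457,322),(370,316)],.119,A)
show("cru",[(447,215)],.046,A)
show("vial",[(293,83)],.04,A)
show("greentin",[(205,485)],.11,A);show("pinktin",[(388,487)],.11,A)
show("case",[(38,73),(287,42),(332,385),(82,418)],.045,B)
E
python3 a.py
```

```text
stand [[0.625, 0.3722], [0.6208, 0.1624], [0.4134, 0.1633], [0.4169, 0.3721]] mean [0.519  0.2675]
  sides [np.float64(0.2099), np.float64(0.2074), np.float64(0.2088), np.float64(0.2081)] ang [-91.14, 179.74, 89.04, 0.05]
tray [[0.6185, -0.1996], [0.5937, -0.4084], [0.3852, -0.3834], [0.4099, -0.1718]] mean [ 0.5018 -0.2908]
  sides [np.float64(0.2103), np.float64(0.21), np.float64(0.213), np.float64(0.2104)] ang [-96.78, 173.16, 83.32, -7.58]
pan [[0.5918, -0.0199]] mean [ 0.5918 -0.0199]
slim [[0.5204, 0.3264]] mean [0.5204 0.3264]
jar [[0.5156, 0.2075]] mean [0.5156 0.2075]
tin [[0.4608, 0.2668]] mean [0.4608 0.2668]
tincorners [[0.4821, 0.2891], [0.4825, 0.2423], [0.4372, 0.2452], [0.4417, 0.2898]] mean [0.4609 0.2666]
  sides [np.float64(0.0468), np.float64(0.0453), np.float64(0.0448), np.float64(0.0404)] ang [-89.53, 176.41, 84.33, -0.89]
cru [[0.515, 0.2679]] mean [0.515  0.2679]
vial [[0.6068, 0.3567]] mean [0.6068 0.3567]
greentin [[0.3409, 0.3759]] mean [0.3409 0.3759]
pinktin [[0.3382, 0.282]] mean [0.3382 0.282 ]
case [[0.657, 0.0746], [0.6747, -0.0914], [0.445, -0.1142], [0.4263, 0.0488]] mean [ 0.5507 -0.0205]
  sides [np.float64(0.1669), np.float64(0.2308), np.float64(0.1641), np.float64(0.2322)] ang [-83.9, -174.32, 96.56, 6.38]
```

```bash
python3 - <<'E'
from h import *
c=optics.capture("top");s=optics.capture("scene");A=lambda u,v:(120+u/4.4,110+v/3.7);S=lambda u,v:(330+u/3.7,90+v/3.7);B=lambda u,v:(290+u/3.7,90+v/3.7)
for n,a,b in [("slim",(292,185),(398,231)),("jar",(533,195),(237,328)),("tin",(415,283),(258,220)),("cru",(447,215),(299,346))]:
    print(n,np.round(tri([ray(c,*A(*a)),ray(s,*S(*b))]),4))
print("pan",np.round(tri([ray(c,*B(183,161)),ray(s,326.5,262)]),4))
for q in [(139,277),(228,243),(257,323),(158,367)]: print(np.round(onz(s,*q,.018),4))
for q in [(78,342),(308,225),(503,427),(258,570)]: print(np.round(onz(s,*S(*q),.01),4))
E
python3 - <<'E'
import cv2
s=cv2.imread("pics/scene0.png")
cv2.imwrite("pics/sceneB.png",cv2.resize(s[190:370,130:390],None,fx=3,fy=3,interpolation=cv2.INTER_CUBIC))
E
```

```text
slim [0.5211 0.3275 0.1317]
jar [0.5167 0.209  0.1096]
tin [0.4614 0.2667 0.1206]
cru [0.5168 0.2708 0.044 ]
pan [ 0.5918 -0.0187  0.0619]
[ 0.389 -0.379  0.018]
[ 0.4156 -0.1776  0.018 ]
[ 0.6157 -0.2004  0.018 ]
[ 0.5906 -0.4013  0.018 ]
[0.4182 0.165  0.01  ]
[0.4195 0.3687 0.01  ]
[0.6264 0.368  0.01  ]
[0.6245 0.1632 0.01  ]
```

View pics/sceneB.png

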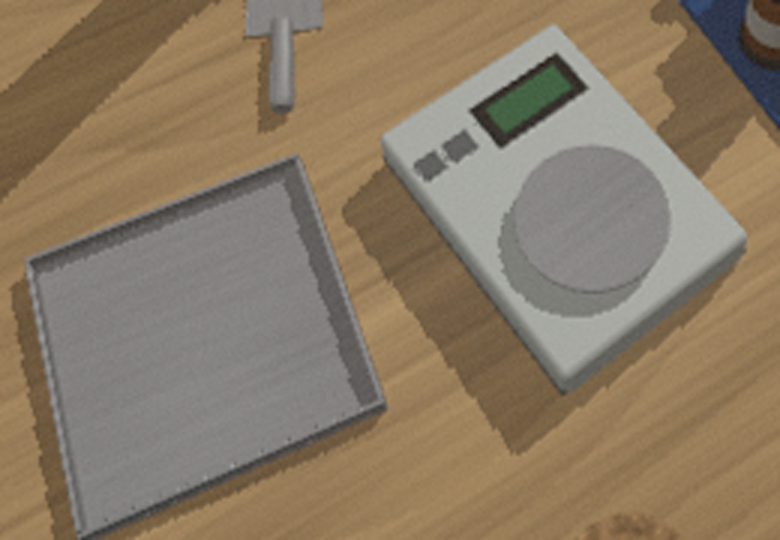

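Emit:
{"api": "step_arm", "payload": {"moves": [[[0, 0.1, 0, 2.2, 0, 2.3, 100], [0, 0.22, 0, 5, 0, 5.2, 100], [0, 0.34, 0, 7.8, 0, 8.2, 100], [0, 0.4487, 0, 10.6, 0, 11.2, 100], [0, 0.4487, 0, 13.4, 0, 14.2, 100]]]}}

```text
time_s: 0.72
tcp_pos: [0.3299, -0.3769, 0.2334]
ee_rot: [[1.0, -0.0, 0.005], [-0.005, 0.0, 1.0], [-0.0, -1.0, 0.0]]
wrist_force: [1.5, 0.9, 1.2]
gripper_width: 1.001
```

Emit:
{"api": "step_arm", "payload": {"moves": [[[0, 0, 0, 1.2, 0, 3.8, 100], [0, 0, 0, 2.4, 0, 7.6, 100], [0, 0, 0, 3.6, 0, 11.4, 100], [0, 0, 0, 4.8, 0, 15.2, 100], [0, 0, 0, 6, 0, 19, 100]]]}}

```text
time_s: 1.13
tcp_pos: [0.3899, -0.1866, 0.2339]
ee_rot: [[1.0, 0.001, 0.0], [-0.0, -0.0, 1.0], [0.001, -1.0, -0.0]]
wrist_force: [1.6, -0.8, -0.0]
gripper_width: 0.998
```

Emit:
{"api": "step_arm", "payload": {"moves": [[[0, 0, 0, 1.2, 0, 3.8, 100], [0, 0, 0, 2.4, 0, 7.6, 100], [0, 0, 0, 3.6, 0, 11.4, 100], [0, 0, 0, 4.8, 0, 15.2, 100], [0, 0, 0, 6, 0, 19, 100]]]}}

```text
time_s: 1.55
tcp_pos: [0.4499, 0.0036, 0.234]
ee_rot: [[1.0, 0.001, -0.001], [0.001, 0.0, 1.0], [0.001, -1.0, 0.0]]
wrist_force: [0.7, -0.2, 0.9]
gripper_width: 0.999
```

Emit:
{"api": "step_arm", "payload": {"moves": [[[0, 0, 0, 1.2, 0, 3.8, 100], [0, 0, 0, 2.4, 0, 7.6, 100], [0, 0, 0, 3.6, 0, 11.4, 100], [0, 0, 0, 4.8, 0, 15.2, 100], [0, 0, 0, 6, 0, 19, 100]]]}}

```text
time_s: 1.97
tcp_pos: [0.5099, 0.1936, 0.2337]
ee_rot: [[1.0, 0.0, -0.001], [0.001, 0.0, 1.0], [0.0, -1.0, 0.0]]
wrist_force: [0.6, 0.0, 0.6]
gripper_width: 0.999
```

Run:
```python
from h import *
c=optics.capture("wrist");cv2.imwrite("pics/w1.png",c["image"][:,:,::-1]);np.save("w1.npy",c,allow_pickle=True)
togo([.516,.208,.20])
```

```text
shift cm [0.29 3.32 0.86] tcp [0.513  0.1993 0.2332]
```

View pics/w1.png

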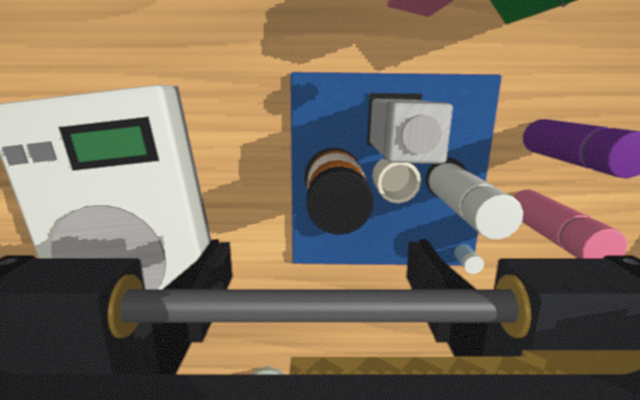

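Run:
```python
from h import *
c=np.load("w1.npy",allow_pickle=True).item()
for n,u,v,z in [("jar",340,200,.113),("slim",497,215,.133),("tin",421,133,.119),("cru",397,181,.046),("s",291,73,.01),("s",500,75,.01),("s",291,263,.01)]:print(n,np.round(onz(c,u,v,z),4))
print(np.round(c["cam_to_world"],3));togo([.516,.208,.20])
```

```text
jar [0.5132 0.2097 0.113 ]
slim [0.5187 0.3251 0.133 ]
tin [0.4601 0.2677 0.119 ]
cru [0.5146 0.2687 0.046 ]
s [0.4143 0.1656 0.01  ]
s [0.4162 0.3713 0.01  ]
s [0.6208 0.1609 0.01  ]
[[-0.     0.956  0.293  0.429]
 [ 1.     0.     0.     0.193]
 [ 0.     0.293 -0.956  0.385]
 [ 0.     0.     0.     1.   ]]
shift cm [0.29 3.32 0.86] tcp [0.513  0.1993 0.2332]
```

Emit:
{"api": "step_arm", "payload": {"moves": [[[0, 0, 0, 0.3, 0.5, 0.8, 100], [0, 0, 0, 0.55, 1.5, 1.55, 100], [0, 0, 0, 0.55, 3.5, 1.55, 100], [0, 0, 0, 0.55, 6, 1.55, 100], [0, 0, 0, 0.55, 8, 1.55, 100]]]}}

```text
time_s: 2.43
tcp_pos: [0.5143, 0.2058, 0.1515]
ee_rot: [[1.0, -0.002, 0.002], [-0.002, -0.001, 1.0], [-0.002, -1.0, -0.001]]
wrist_force: [0.1, 0.5, -0.1]
gripper_width: 1.0
```

Emit:
{"api": "step_arm", "payload": {"moves": [[[0, 0, 0, 0, 2, 0, 100], [0, 0, 0, 0, 4, 0, 100], [0, 0, 0, 0, 6, 0, 100], [0, 0, 0, 0, 7, 0, 100], [0, 0, 0, 0, 7, 0, 100]]]}}

```text
time_s: 2.85
tcp_pos: [0.5135, 0.2051, 0.0808]
ee_rot: [[1.0, -0.005, 0.002], [-0.002, -0.003, 1.0], [-0.005, -1.0, -0.003]]
wrist_force: [-0.5, -0.0, 0.5]
gripper_width: 0.994
```

Emit:
{"api": "step_arm", "payload": {"moves": [[[0, 0, 0, 0, 0, 0, 60], [0, 0, 0, 0, 0, 0, 55], [0, 0, 0, 0, 0, 0, 45], [0, 0, 0, 0, 0, 0, 40], [0, 0, 0, 0, 0, 0, 40]]]}}

```text
time_s: 3.27
tcp_pos: [0.5157, 0.2074, 0.0844]
ee_rot: [[1.0, 0.001, -0.0], [0.0, 0.001, 1.0], [0.001, -1.0, 0.001]]
wrist_force: [-0.6, 0.3, -0.7]
gripper_width: 0.709
```

Emit:
{"api": "step_arm", "payload": {"moves": [[[0, 0, 0, 0, 0, 0, 0], [0, 0, 0, 0, 0, 0, 0], [0, 0, 0, 0, 0, 0, 0], [0, 0, 0, 0, 0, 0, 0], [0, 0, 0, 0, 0, 0, 0]]]}}

```text
time_s: 3.68
tcp_pos: [0.516, 0.2079, 0.0843]
ee_rot: [[1.0, 0.002, -0.001], [0.001, 0.001, 1.0], [0.002, -1.0, 0.001]]
wrist_force: [-0.9, 3.0, 5.0]
gripper_width: 0.614
```

Run:
```python
from h import *
print(r.sense()["gripper_width"])
for n in("scene","wrist"):
    c=optics.capture(n);i=c["image"][:,:,::-1];cv2.imwrite(f"pics/{n}2.png",i)
```

```text
0.6139079658465592
```

View pics/scene2.png

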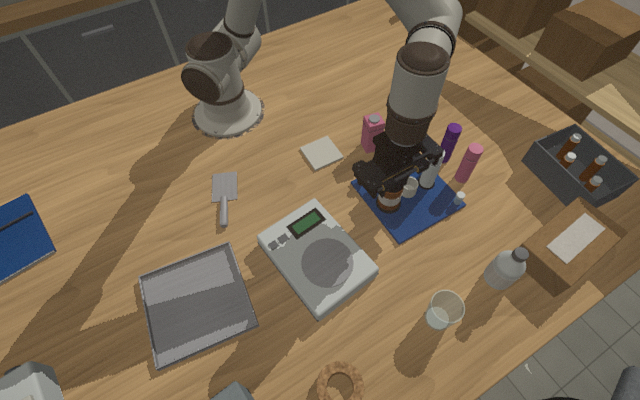

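View pics/wrist2.png

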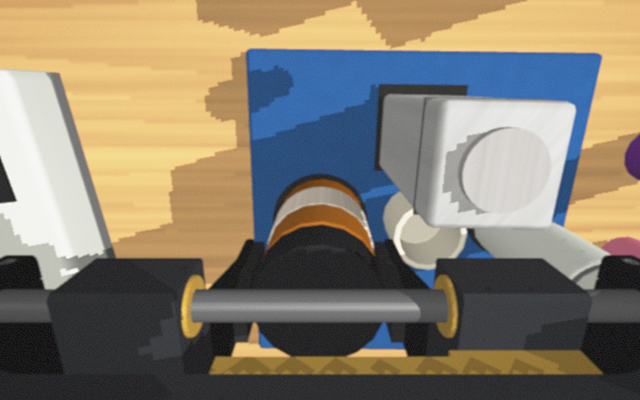

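Emit:
{"api": "step_arm", "payload": {"moves": [[[0, 0, 0, 0, -0.5, 0, 0], [0, 0, 0, 0, -2, 0, 0], [0, 0, 0, 0, -4.5, 0, 0], [0, 0, 0, 0, -7.5, 0, 0], [0, 0, 0, 0, -10, 0, 0]]]}}

```text
time_s: 4.2
tcp_pos: [0.5138, 0.2055, 0.1833]
ee_rot: [[1.0, -0.005, 0.001], [-0.001, -0.003, 1.0], [-0.005, -1.0, -0.003]]
wrist_force: [0.2, -0.1, -2.5]
gripper_width: 0.614
```

Emit:
{"api": "step_arm", "payload": {"moves": [[[0, 0, 0, 0, -1.5, -1, 0], [0, 0, 0, 0, -2, -3, 0], [0, 0, 0, 0, -2, -6, 0], [0, 0, 0, 0, -2, -9.5, 0], [0, 0, 0, -0.3, -2, -13, 0]]]}}

```text
time_s: 4.62
tcp_pos: [0.5104, 0.0751, 0.2019]
ee_rot: [[1.0, -0.005, -0.0], [0.0, -0.002, 1.0], [-0.005, -1.0, -0.002]]
wrist_force: [0.9, 0.2, -3.1]
gripper_width: 0.619
```

Emit:
{"api": "step_arm", "payload": {"moves": [[[0, 0, 0, 0, 0, -3.5, 0], [0, 0, 0, -0.2, 0, -7, 0], [0, 0, 0, -0.3, 0, -10.5, 0], [0, 0, 0, -0.4, 0, -14, 0], [0, 0, 0, -0.55, 0, -17.5, 0]]]}}

```text
time_s: 5.03
tcp_pos: [0.5042, -0.0999, 0.2019]
ee_rot: [[1.0, -0.006, 0.001], [-0.001, -0.0, 1.0], [-0.006, -1.0, -0.0]]
wrist_force: [0.1, -0.2, -3.6]
gripper_width: 0.617
```

Emit:
{"api": "step_arm", "payload": {"moves": [[[0, 0, 0, -0.1, 0, -3.5, 0], [0, 0, 0, -0.2, 0, -7, 0], [0, 0, 0, -0.3, 0, -10.5, 0], [0, 0, 0, -0.4, 0, -14, 0], [0, 0, 0, -0.5, 0, -16.5, 0]]]}}

```text
time_s: 5.45
tcp_pos: [0.4992, -0.2652, 0.2016]
ee_rot: [[1.0, -0.006, 0.002], [-0.002, 0.002, 1.0], [-0.006, -1.0, 0.002]]
wrist_force: [1.1, 0.6, -3.3]
gripper_width: 0.619
```

Emit:
{"api": "step_arm", "payload": {"moves": [[[0, 0, 0, 0, 0.5, -1.8, 0], [0, 0, 0, 0, 1.5, -2.85, 0], [0, 0, 0, 0, 3.5, -2.85, 0], [0, 0, 0, 0, 5.5, -2.85, 0], [0, 0, 0, 0, 7, -2.85, 0]]]}}

```text
time_s: 5.87
tcp_pos: [0.4991, -0.2906, 0.1299]
ee_rot: [[1.0, -0.007, 0.002], [-0.002, 0.003, 1.0], [-0.007, -1.0, 0.003]]
wrist_force: [-0.1, 0.8, -3.4]
gripper_width: 0.614
```

Run:
```python
from h import *
print(r.sense()["gripper_width"],r.sense()["tcp_pos"])
for n in("top","wrist"):
    c=optics.capture(n);i=c["image"][:,:,::-1];cv2.imwrite(f"pics/{n}3.png",i)
```

```text
0.6144992096526356 [ 0.49905582 -0.2905608   0.12990874]
```

View pics/wrist3.png

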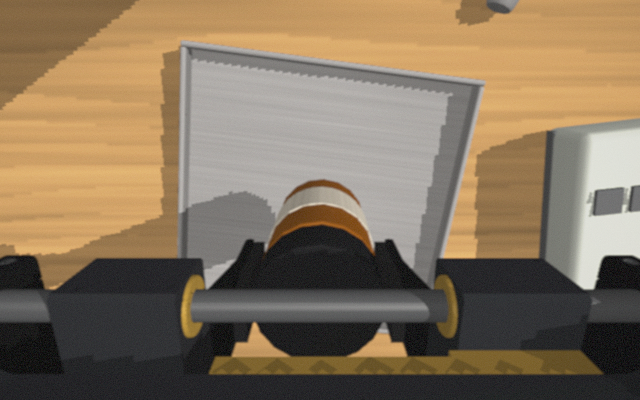

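View pics/top3.png

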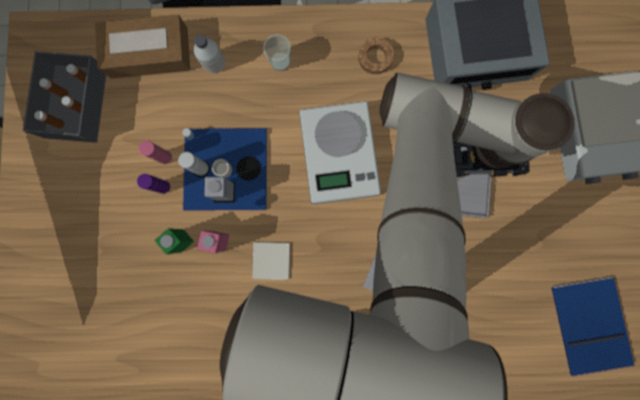

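Emit:
{"api": "step_arm", "payload": {"moves": [[[0, 0, 0, 0.1, 1.5, 0, 0], [0, 0, 0, 0.2, 3, 0, 0], [0, 0, 0, 0.2, 4.5, 0, 0], [0, 0, 0, 0.2, 5.2, 0, 0], [0, 0, 0, 0.2, 5.2, 0, 0]]]}}

```text
time_s: 6.38
tcp_pos: [0.5024, -0.2907, 0.0799]
ee_rot: [[1.0, -0.004, -0.0], [0.0, 0.001, 1.0], [-0.004, -1.0, 0.001]]
wrist_force: [-1.1, -0.1, -3.1]
gripper_width: 0.614
```

Emit:
{"api": "step_arm", "payload": {"moves": [[[0, 0, 0, 0, 0, 0, 0], [0, 0, 0, 0, 0, 0, 0], [0, 0, 0, 0, 0, 0, 0], [0, 0, 0, 0, 0.1, 0, 0], [0, 0, 0, 0, 0.1, 0, 0]]]}}

```text
time_s: 6.8
tcp_pos: [0.504, -0.2915, 0.0811]
ee_rot: [[1.0, 0.001, -0.0], [0.0, -0.0, 1.0], [0.001, -1.0, -0.0]]
wrist_force: [-1.0, -0.0, -3.3]
gripper_width: 0.616
```

Emit:
{"api": "step_arm", "payload": {"moves": [[[0, 0, 0, 0, 0.2, 0, 0], [0, 0, 0, 0, 0.4, 0, 0], [0, 0, 0, 0, 0.6, 0, 0], [0, 0, 0, 0, 0.6, 0, 0], [0, 0, 0, 0, 0.6, 0, 0]]]}}

```text
time_s: 7.22
tcp_pos: [0.504, -0.2914, 0.0753]
ee_rot: [[1.0, 0.0, -0.001], [0.001, -0.0, 1.0], [0.0, -1.0, -0.0]]
wrist_force: [-1.5, 2.5, 4.5]
gripper_width: 0.617
```

Emit:
{"api": "step_arm", "payload": {"moves": [[[0, 0, 0, 0, 0, 0, 70], [0, 0, 0, 0, 0, 0, 80], [0, 0, 0, 0, 0, 0, 90], [0, 0, 0, 0, 0, 0, 100], [0, 0, 0, 0, 0, 0, 100]]]}}

```text
time_s: 7.63
tcp_pos: [0.504, -0.2916, 0.0744]
ee_rot: [[1.0, 0.0, -0.0], [0.0, -0.0, 1.0], [0.0, -1.0, -0.0]]
wrist_force: [0.2, -0.8, -0.6]
gripper_width: 0.911
```

Emit:
{"api": "step_arm", "payload": {"moves": [[[0, 0, 0, 0, 0, 0, 100], [0, 0, 0, 0, -0.5, 0, 100], [0, 0, 0, 0, -2, 0, 100], [0, 0, 0, 0, -4, 0, 100], [0, 0, 0, 0, -7, 0, 100]]]}}

```text
time_s: 8.05
tcp_pos: [0.5024, -0.2908, 0.1433]
ee_rot: [[1.0, -0.005, 0.0], [-0.0, 0.002, 1.0], [-0.005, -1.0, 0.002]]
wrist_force: [1.1, -0.1, 0.9]
gripper_width: 0.999
```

Emit:
{"api": "step_arm", "payload": {"moves": [[[0, 0, 0, 0, -3, 0, 100], [0, 0, 0, 0, -5.5, 1, 100], [0, 0, 0, 0, -7, 3, 100], [0, 0, 0, 0, -7, 6, 100], [0, 0, 0, 0, -7, 10, 100]]]}}

```text
time_s: 8.47
tcp_pos: [0.5045, -0.1918, 0.2163]
ee_rot: [[1.0, 0.004, 0.003], [-0.003, -0.001, 1.0], [0.004, -1.0, -0.001]]
wrist_force: [1.3, 0.4, -0.5]
gripper_width: 1.001
```

Run:
```python
from h import *
print(r.sense()["gripper_width"],r.sense()["tcp_pos"])
for n in("top","wrist","scene"):
    c=optics.capture(n);i=c["image"][:,:,::-1];cv2.imwrite(f"pics/{n}4.png",i)
```

```text
1.000862244071153 [ 0.50445653 -0.19175042  0.21630963]
```

View pics/wrist4.png

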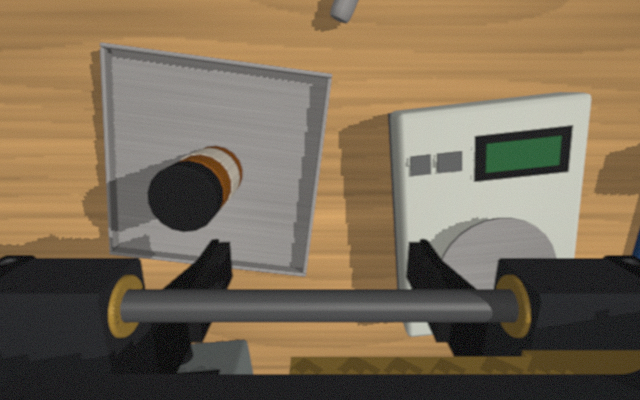

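View pics/scene4.png

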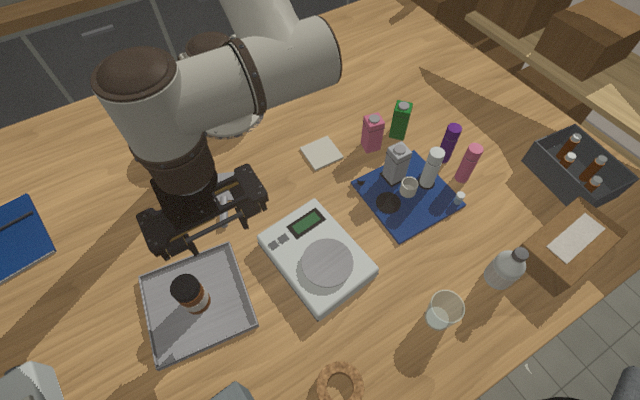

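Emit:
{"api": "step_arm", "payload": {"moves": [[[0, 0, 0, -0.4, 0, 4, 100], [0, 0, 0, -0.8, 0, 8, 100], [0, 0, 0, -1.2, 0, 12, 100], [0, 0, 0, -1.6, 0, 16, 100], [0, 0, 0, -2, 0, 20, 100]]]}}

```text
time_s: 9.03
tcp_pos: [0.4837, 0.0094, 0.2149]
ee_rot: [[1.0, 0.001, 0.001], [-0.001, -0.0, 1.0], [0.001, -1.0, -0.0]]
wrist_force: [0.4, -0.7, -0.5]
gripper_width: 0.996
```

Emit:
{"api": "step_arm", "payload": {"moves": [[[0, 0, 0, -0.4, 0, 4, 100], [0, 0, 0, -0.8, 0, 8, 100], [0, 0, 0, -1.2, 0, 12, 100], [0, 0, 0, -1.6, 0, 16, 100], [0, 0, 0, -2, 0, 20, 100]]]}}

```text
time_s: 9.45
tcp_pos: [0.4639, 0.2099, 0.215]
ee_rot: [[1.0, 0.001, 0.001], [-0.001, 0.0, 1.0], [0.001, -1.0, 0.0]]
wrist_force: [0.7, -0.2, -0.0]
gripper_width: 1.0
```

Emit:
{"api": "step_arm", "payload": {"moves": [[[0, 0, 0, -0.3, 0, 3, 100], [0, 0, 0, -0.3, 0, 4.8, 100], [0, 0, 0, -0.3, 0.5, 5.7, 100], [0, 0, 0, -0.3, 1.5, 5.7, 100], [0, 0, 0, -0.3, 2.3, 5.7, 100]]]}}

```text
time_s: 9.87
tcp_pos: [0.4606, 0.2646, 0.1901]
ee_rot: [[1.0, -0.001, 0.001], [-0.001, -0.001, 1.0], [-0.001, -1.0, -0.001]]
wrist_force: [-1.1, -0.6, -0.3]
gripper_width: 0.996
```

Run:
```python
from h import *
c=optics.capture("wrist");cv2.imwrite("pics/w5.png",c["image"][:,:,::-1]);np.save("w5.npy",c,allow_pickle=True)
togo([.461,.267,.092])
```

```text
shift cm [0.18 9.62 0.4 ] tcp [0.4596 0.2633 0.1882]
```

View pics/w5.png

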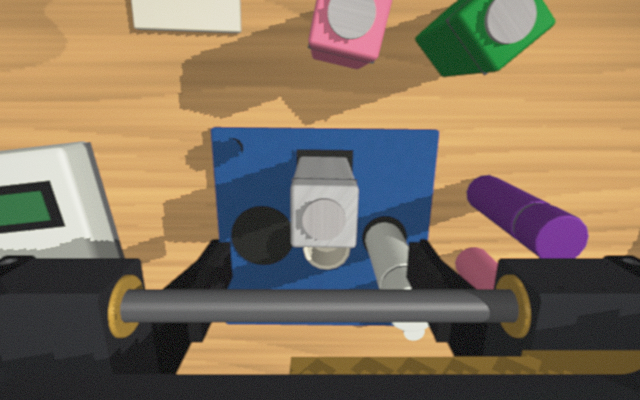

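Emit:
{"api": "step_arm", "payload": {"moves": [[[0, 0, 0, 0, 2.5, 0, 100], [0, 0, 0, 0, 5, 0, 100], [0, 0, 0, 0, 7.5, 0, 100], [0, 0, 0, 0, 9.5, 0, 100], [0, 0, 0, 0, 10, 0, 80]]]}}

```text
time_s: 10.33
tcp_pos: [0.459, 0.262, 0.0879]
ee_rot: [[1.0, -0.006, 0.003], [-0.003, -0.005, 1.0], [-0.006, -1.0, -0.005]]
wrist_force: [0.4, 0.0, 0.2]
gripper_width: 0.975
```

Emit:
{"api": "step_arm", "payload": {"moves": [[[0, 0, 0, 0, 0, 0, 60], [0, 0, 0, 0, 0, 0, 55], [0, 0, 0, 0, 0, 0, 50], [0, 0, 0, 0, 0, 0, 40], [0, 0, 0, 0, 0, 0, 0]]]}}

```text
time_s: 10.75
tcp_pos: [0.4613, 0.266, 0.0928]
ee_rot: [[1.0, 0.002, -0.0], [0.0, 0.002, 1.0], [0.002, -1.0, 0.002]]
wrist_force: [0.8, -0.5, -0.3]
gripper_width: 0.635
```

Emit:
{"api": "step_arm", "payload": {"moves": [[[0, 0, 0, 0, 0, 0, 0], [0, 0, 0, 0, 0, 0, 0], [0, 0, 0, 0, 0, 0, 0], [0, 0, 0, 0, 0, 0, 0], [0, 0, 0, 0, 0, 0, 0]]]}}

```text
time_s: 11.17
tcp_pos: [0.4612, 0.2661, 0.0922]
ee_rot: [[1.0, 0.001, -0.001], [0.001, 0.001, 1.0], [0.001, -1.0, 0.001]]
wrist_force: [-1.6, 0.9, 4.6]
gripper_width: 0.506
```

Emit:
{"api": "step_arm", "payload": {"moves": [[[0, 0, 0, 0, -0.5, 0, 0], [0, 0, 0, 0, -2, 0, 0], [0, 0, 0, 0, -4.5, 0, 0], [0, 0, 0, 0, -7.5, 0, 0], [0, 0, 0, 0, -10, 0, 0]]]}}

```text
time_s: 11.58
tcp_pos: [0.4602, 0.2649, 0.1922]
ee_rot: [[1.0, -0.002, 0.0], [-0.0, -0.001, 1.0], [-0.002, -1.0, -0.001]]
wrist_force: [0.8, 0.4, -1.3]
gripper_width: 0.501
```

Emit:
{"api": "step_arm", "payload": {"moves": [[[0, 0, 0, 0, -1.5, -1, 0], [0, 0, 0, 0, -2, -3, 0], [0, 0, 0, -0.1, -2, -6, 0], [0, 0, 0, -0.2, -2, -9.5, 0], [0, 0, 0, -0.4, -2, -13, 0]]]}}

```text
time_s: 12.0
tcp_pos: [0.4557, 0.1341, 0.2108]
ee_rot: [[1.0, -0.002, -0.001], [0.001, -0.001, 1.0], [-0.002, -1.0, -0.001]]
wrist_force: [-0.1, -0.7, -1.6]
gripper_width: 0.505
```

Emit:
{"api": "step_arm", "payload": {"moves": [[[0, 0, 0, -0.1, 0, -3.5, 0], [0, 0, 0, -0.3, 0, -7, 0], [0, 0, 0, -0.5, 0, -10.5, 0], [0, 0, 0, -0.6, 0, -14, 0], [0, 0, 0, -0.7, 0, -17.5, 0]]]}}

```text
time_s: 12.42
tcp_pos: [0.4483, -0.0411, 0.2109]
ee_rot: [[1.0, -0.002, -0.0], [0.0, 0.0, 1.0], [-0.002, -1.0, 0.0]]
wrist_force: [0.9, -0.2, -1.8]
gripper_width: 0.508
```

Emit:
{"api": "step_arm", "payload": {"moves": [[[0, 0, 0, -0.2, 0, -3.5, 0], [0, 0, 0, -0.4, 0, -7, 0], [0, 0, 0, -0.6, 0, -10.5, 0], [0, 0, 0, -0.8, 0, -14, 0], [0, 0, 0, -1, 0, -17.5, 0]]]}}

```text
time_s: 12.83
tcp_pos: [0.4384, -0.2158, 0.2108]
ee_rot: [[1.0, -0.002, 0.0], [-0.0, 0.001, 1.0], [-0.002, -1.0, 0.001]]
wrist_force: [2.0, 0.9, -2.5]
gripper_width: 0.504
```

Emit:
{"api": "step_arm", "payload": {"moves": [[[0, 0, 0, 0, 0, -3.2, 0], [0, 0, 0, 0, 0, -6, 0], [0, 0, 0, 0, 0.7, -7.7, 0], [0, 0, 0, 0, 2.5, -7.7, 0], [0, 0, 0, 0, 4.5, -7.7, 0]]]}}

```text
time_s: 13.25
tcp_pos: [0.4393, -0.2926, 0.1658]
ee_rot: [[1.0, 0.0, 0.003], [-0.003, 0.0, 1.0], [0.0, -1.0, 0.0]]
wrist_force: [0.1, -0.3, -1.9]
gripper_width: 0.504
```

Emit:
{"api": "step_arm", "payload": {"moves": [[[0, 0, 0, 0, 2, 0, 0], [0, 0, 0, 0, 4, 0, 0], [0, 0, 0, 0, 6, 0, 0], [0, 0, 0, 0, 7, 0, 0], [0, 0, 0, 0, 7.5, 0, 0]]]}}

```text
time_s: 13.67
tcp_pos: [0.4381, -0.2909, 0.0894]
ee_rot: [[1.0, -0.005, 0.0], [-0.0, 0.002, 1.0], [-0.005, -1.0, 0.002]]
wrist_force: [-0.1, -0.1, -1.5]
gripper_width: 0.506
```

Emit:
{"api": "step_arm", "payload": {"moves": [[[0, 0, 0, 0, 0, 0, 0], [0, 0, 0, 0, 0, 0, 0], [0, 0, 0, 0, 0, 0, 0], [0, 0, 0, 0, 0, 0, 0], [0, 0, 0, 0, 0, 0, 0]]]}}

```text
time_s: 14.08
tcp_pos: [0.4404, -0.2916, 0.0925]
ee_rot: [[1.0, 0.002, -0.0], [0.0, -0.001, 1.0], [0.002, -1.0, -0.001]]
wrist_force: [0.1, -0.3, -2.9]
gripper_width: 0.506
```

Run:
```python
from h import *
c=optics.capture("wrist");cv2.imwrite("pics/w6.png",c["image"][:,:,::-1])
togo([.440,-.290,.0832])
```

```text
shift cm [-0.02  0.91  0.15] tcp [ 0.4402 -0.2915  0.0923]
```

View pics/w6.png

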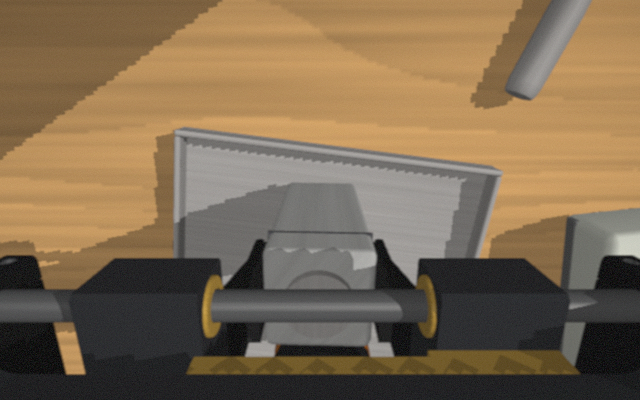

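Emit:
{"api": "step_arm", "payload": {"moves": [[[0, 0, 0, 0, 0.3, 0, 0], [0, 0, 0, 0, 0.6, 0, 0], [0, 0, 0, 0, 0.8, 0, 0], [0, 0, 0, 0, 0.9, 0, 0], [0, 0, 0, 0, 0.9, 0, 0]]]}}

```text
time_s: 14.55
tcp_pos: [0.4397, -0.2913, 0.0832]
ee_rot: [[1.0, -0.001, -0.001], [0.001, 0.0, 1.0], [-0.001, -1.0, 0.0]]
wrist_force: [-2.1, 2.6, 5.1]
gripper_width: 0.503
```

Emit:
{"api": "step_arm", "payload": {"moves": [[[0, 0, 0, 0, 0, 0, 0], [0, 0, 0, 0, 0, 0, 60], [0, 0, 0, 0, 0, 0, 80], [0, 0, 0, 0, 0, 0, 100], [0, 0, 0, 0, 0, 0, 100]]]}}

```text
time_s: 14.97
tcp_pos: [0.44, -0.2915, 0.0824]
ee_rot: [[1.0, 0.0, -0.0], [0.0, -0.0, 1.0], [0.0, -1.0, -0.0]]
wrist_force: [-0.4, 0.3, 0.1]
gripper_width: 0.724
```

Emit:
{"api": "step_arm", "payload": {"moves": [[[0, 0, 0, 0, 0, 0, 100], [0, 0, 0, 0, -0.5, 0, 100], [0, 0, 0, 0, -2, 0, 100], [0, 0, 0, 0, -4, 0, 100], [0, 0, 0, 0, -7, 0, 100]]]}}

```text
time_s: 15.38
tcp_pos: [0.4384, -0.2908, 0.1515]
ee_rot: [[1.0, -0.005, 0.0], [-0.0, 0.002, 1.0], [-0.005, -1.0, 0.002]]
wrist_force: [0.1, -1.0, -0.4]
gripper_width: 0.987
```

Emit:
{"api": "step_arm", "payload": {"moves": [[[0, 0, 0, 0, -3, 0, 100], [0, 0, 0, 0, -5.5, 1, 100], [0, 0, 0, 0, -6.5, 3, 100], [0, 0, 0, 0.3, -6.5, 6, 100], [0, 0, 0, 0.6, -6.5, 10, 100]]]}}

```text
time_s: 15.8
tcp_pos: [0.4463, -0.1916, 0.219]
ee_rot: [[1.0, 0.003, 0.003], [-0.003, -0.001, 1.0], [0.003, -1.0, -0.001]]
wrist_force: [0.6, 0.4, 0.3]
gripper_width: 1.003
```

Run:
```python
from h import *
c=optics.capture("wrist");cv2.imwrite("pics/w7.png",c["image"][:,:,::-1]);print(r.sense()["tcp_pos"])
```

```text
[ 0.44615796 -0.18575912  0.21849814]
```

View pics/w7.png

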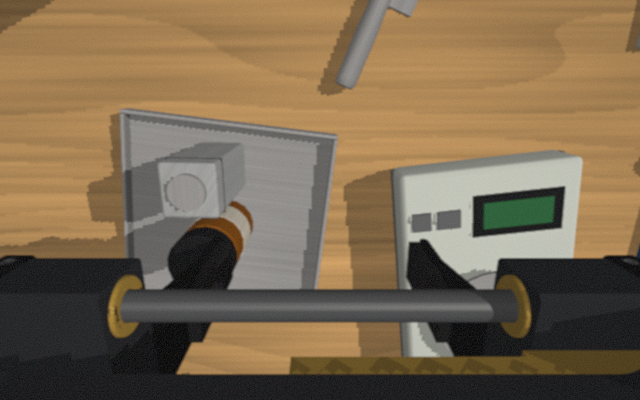

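Emit:
{"api": "step_arm", "payload": {"moves": [[[0, 0, 0, 0.6, 0, 4, 90], [0, 0, 0, 1.2, 0, 8, 80], [0, 0, 0, 1.8, 0, 12, 70], [0, 0, 0, 2.4, 0, 16, 70], [0, 0, 0, 3, 0, 20, 70]]]}}

```text
time_s: 16.27
tcp_pos: [0.4757, 0.0104, 0.2182]
ee_rot: [[1.0, 0.001, -0.0], [0.0, 0.0, 1.0], [0.001, -1.0, 0.0]]
wrist_force: [1.0, -1.1, -0.5]
gripper_width: 0.737
```

Emit:
{"api": "step_arm", "payload": {"moves": [[[0, 0, 0, 0.6, 0, 4, 70], [0, 0, 0, 1.2, 0, 8, 70], [0, 0, 0, 1.8, 0, 12, 70], [0, 0, 0, 2.4, 0, 16, 70], [0, 0, 0, 3, 0, 20, 70]]]}}

```text
time_s: 16.68
tcp_pos: [0.5056, 0.2107, 0.2181]
ee_rot: [[1.0, 0.001, -0.001], [0.001, 0.0, 1.0], [0.001, -1.0, 0.0]]
wrist_force: [1.4, 0.0, -0.6]
gripper_width: 0.703
```

Emit:
{"api": "step_arm", "payload": {"moves": [[[0, 0, 0, 0.5, 0, 4, 70], [0, 0, 0, 1, 0, 7.5, 70], [0, 0, 0, 1.4, 0, 10, 70], [0, 0, 0, 1.4, 0.7, 11.65, 70], [0, 0, 0, 1.4, 1.8, 11.65, 70]]]}}

```text
time_s: 17.1
tcp_pos: [0.5202, 0.3283, 0.1996]
ee_rot: [[1.0, 0.002, -0.003], [0.003, 0.002, 1.0], [0.002, -1.0, 0.002]]
wrist_force: [0.3, -0.7, 0.3]
gripper_width: 0.701
```

Run:
```python
from h import *
c=optics.capture("wrist");cv2.imwrite("pics/w8.png",c["image"][:,:,::-1]);np.save("w8.npy",c,allow_pickle=True);togo([.52,.3265,.1])
c=optics.capture("top");cv2.imwrite("pics/t8.png",c["image"][:,:,::-1])
```

```text
shift cm [0.22 9.6  0.14] tcp [0.5183 0.3253 0.196 ]
```

View pics/w8.png

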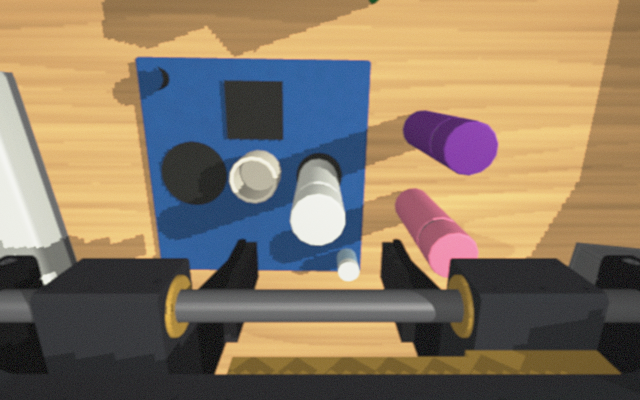

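View pics/t8.png

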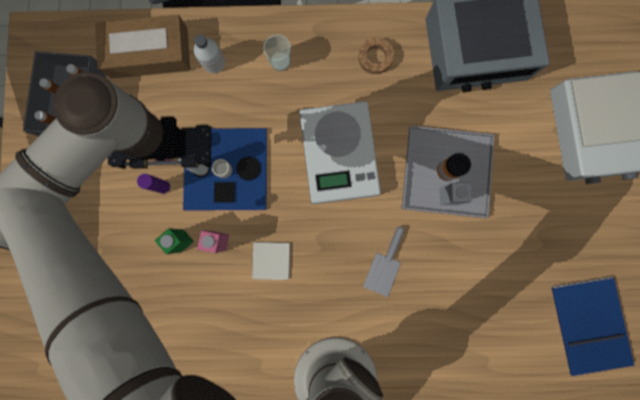

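Emit:
{"api": "step_arm", "payload": {"moves": [[[0, 0, 0, 0, 2.5, 0, 70], [0, 0, 0, 0, 5, 0, 70], [0, 0, 0, 0, 7.5, 0, 70], [0, 0, 0, 0, 9.5, 0, 70], [0, 0, 0, 0, 10, 0, 70]]]}}

```text
time_s: 17.62
tcp_pos: [0.5179, 0.3216, 0.0961]
ee_rot: [[1.0, -0.006, 0.002], [-0.002, -0.005, 1.0], [-0.006, -1.0, -0.005]]
wrist_force: [-0.3, -1.1, -0.1]
gripper_width: 0.702
```

Emit:
{"api": "step_arm", "payload": {"moves": [[[0, 0, 0, 0, 0, 0, 60], [0, 0, 0, 0, 0, 0, 55], [0, 0, 0, 0, 0, 0, 45], [0, 0, 0, 0, 0, 0, 35], [0, 0, 0, 0, 0, 0, 0]]]}}

```text
time_s: 18.03
tcp_pos: [0.5204, 0.3256, 0.101]
ee_rot: [[1.0, 0.002, -0.0], [0.0, 0.002, 1.0], [0.002, -1.0, 0.002]]
wrist_force: [0.2, 1.8, -1.4]
gripper_width: 0.409
```

Emit:
{"api": "step_arm", "payload": {"moves": [[[0, 0, 0, 0, 0, 0, 0], [0, 0, 0, 0, 0, 0, 0], [0, 0, 0, 0, 0, 0, 0], [0, 0, 0, 0, 0, 0, 0], [0, 0, 0, 0, 0, 0, 0]]]}}

```text
time_s: 18.45
tcp_pos: [0.5204, 0.3256, 0.1009]
ee_rot: [[1.0, 0.002, -0.001], [0.001, 0.001, 1.0], [0.002, -1.0, 0.001]]
wrist_force: [-1.2, 0.8, 6.2]
gripper_width: 0.406
```

Emit:
{"api": "step_arm", "payload": {"moves": [[[0, 0, 0, 0, -0.5, 0, 0], [0, 0, 0, 0, -2, 0, 0], [0, 0, 0, 0, -4.5, 0, 0], [0, 0, 0, 0, -7.5, 0, 0], [0, 0, 0, 0, -10, 0, 0]]]}}

```text
time_s: 18.87
tcp_pos: [0.5194, 0.3248, 0.2004]
ee_rot: [[1.0, -0.001, -0.0], [0.0, -0.001, 1.0], [-0.001, -1.0, -0.001]]
wrist_force: [0.1, 0.6, -0.2]
gripper_width: 0.408
```

Emit:
{"api": "step_arm", "payload": {"moves": [[[0, 0, 0, 0, -1.5, -1, 0], [0, 0, 0, 0, -2, -3, 0], [0, 0, 0, 0.2, -2, -6, 0], [0, 0, 0, 0.5, -2, -9.5, 0], [0, 0, 0, 0.8, -2, -13, 0]]]}}

```text
time_s: 19.28
tcp_pos: [0.5263, 0.1928, 0.2181]
ee_rot: [[1.0, -0.003, -0.001], [0.001, -0.001, 1.0], [-0.003, -1.0, -0.001]]
wrist_force: [0.5, -1.3, -1.5]
gripper_width: 0.406
```

Emit:
{"api": "step_arm", "payload": {"moves": [[[0, 0, 0, 0.4, 0, -3.5, 0], [0, 0, 0, 0.8, 0, -7, 0], [0, 0, 0, 1.2, 0, -10.5, 0], [0, 0, 0, 1.6, 0, -14, 0], [0, 0, 0, 2, 0, -17.5, 0]]]}}

```text
time_s: 19.7
tcp_pos: [0.5461, 0.0174, 0.2182]
ee_rot: [[1.0, -0.003, 0.001], [-0.001, -0.0, 1.0], [-0.003, -1.0, -0.0]]
wrist_force: [0.3, 0.8, -1.9]
gripper_width: 0.409
```

Emit:
{"api": "step_arm", "payload": {"moves": [[[0, 0, 0, 0.4, 0, -3.5, 0], [0, 0, 0, 0.8, 0, -7, 0], [0, 0, 0, 1.2, 0, -10.5, 0], [0, 0, 0, 1.6, 0, -14, 0], [0, 0, 0, 2, 0, -17.5, 0]]]}}

```text
time_s: 20.12
tcp_pos: [0.5659, -0.1571, 0.218]
ee_rot: [[1.0, -0.003, 0.001], [-0.001, 0.001, 1.0], [-0.003, -1.0, 0.001]]
wrist_force: [1.1, 0.8, -0.9]
gripper_width: 0.406
```

Emit:
{"api": "step_arm", "payload": {"moves": [[[0, 0, 0, 0, 0, -3.5, 0], [0, 0, 0, 0, 0, -7, 0], [0, 0, 0, 0, 0, -10.5, 0], [0, 0, 0, 0, 0.5, -13, 0], [0, 0, 0, 0, 1.5, -13.65, 0]]]}}

```text
time_s: 20.53
tcp_pos: [0.5663, -0.2956, 0.2036]
ee_rot: [[1.0, -0.001, 0.004], [-0.004, -0.0, 1.0], [-0.001, -1.0, -0.0]]
wrist_force: [0.8, 0.3, -0.6]
gripper_width: 0.408
```

Emit:
{"api": "step_arm", "payload": {"moves": [[[0, 0, 0, 0, 2, 0, 0], [0, 0, 0, 0, 4, 0, 0], [0, 0, 0, 0, 6.5, 0, 0], [0, 0, 0, 0, 9, 0, 0], [0, 0, 0, 0, 10.5, 0, 0]]]}}

```text
time_s: 20.95
tcp_pos: [0.5644, -0.2904, 0.095]
ee_rot: [[1.0, -0.007, 0.001], [-0.001, 0.003, 1.0], [-0.007, -1.0, 0.003]]
wrist_force: [0.4, -0.3, -1.0]
gripper_width: 0.412
```

Emit:
{"api": "step_arm", "payload": {"moves": [[[0, 0, 0, 0, 0, 0, 0], [0, 0, 0, 0, 0, 0, 0], [0, 0, 0, 0, 0, 0, 0], [0, 0, 0, 0, 0, 0, 0], [0, 0, 0, 0, 0, 0, 0]]]}}

```text
time_s: 21.37
tcp_pos: [0.5685, -0.2916, 0.101]
ee_rot: [[1.0, 0.003, -0.0], [0.0, -0.001, 1.0], [0.003, -1.0, -0.001]]
wrist_force: [-0.1, 0.3, -1.1]
gripper_width: 0.404
```

Run:
```python
from h import *
c=optics.capture("wrist");cv2.imwrite("pics/w9.png",c["image"][:,:,::-1])
togo([.568,-.290,.0918])
```

```text
shift cm [-0.04  0.91  0.15] tcp [ 0.5684 -0.2915  0.1009]
```

View pics/w9.png

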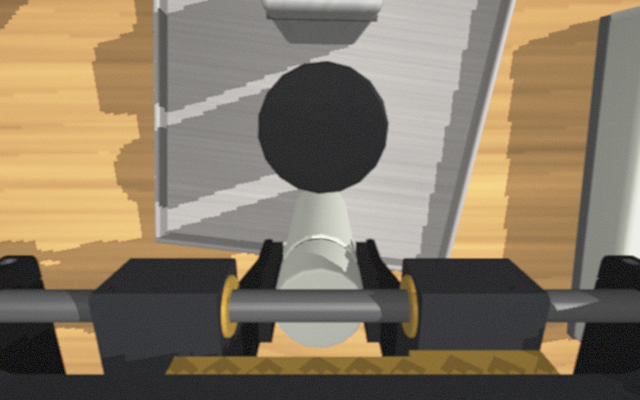

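Emit:
{"api": "step_arm", "payload": {"moves": [[[0, 0, 0, 0, 0.3, 0, 0], [0, 0, 0, 0, 0.6, 0, 0], [0, 0, 0, 0, 0.8, 0, 0], [0, 0, 0, 0, 0.9, 0, 0], [0, 0, 0, 0, 0.9, 0, 0]]]}}

```text
time_s: 21.83
tcp_pos: [0.568, -0.2913, 0.0919]
ee_rot: [[1.0, 0.0, -0.001], [0.001, -0.0, 1.0], [0.0, -1.0, -0.0]]
wrist_force: [-1.0, 1.3, 5.7]
gripper_width: 0.409
```

Emit:
{"api": "step_arm", "payload": {"moves": [[[0, 0, 0, 0, 0, 0, 0], [0, 0, 0, 0, 0, 0, 50], [0, 0, 0, 0, 0, 0, 70], [0, 0, 0, 0, 0, 0, 80], [0, 0, 0, 0, 0, 0, 80]]]}}

```text
time_s: 22.25
tcp_pos: [0.5678, -0.2914, 0.0902]
ee_rot: [[1.0, -0.0, -0.0], [0.0, 0.0, 1.0], [-0.0, -1.0, 0.0]]
wrist_force: [-0.2, 0.3, 0.1]
gripper_width: 0.626
```

Emit:
{"api": "step_arm", "payload": {"moves": [[[0, 0, 0, 0, 0, 0, 80], [0, 0, 0, 0, -0.5, 0, 80], [0, 0, 0, 0, -2, 0, 80], [0, 0, 0, 0, -4, 0, 80], [0, 0, 0, 0, -7, 0, 80]]]}}

```text
time_s: 22.67
tcp_pos: [0.5663, -0.2909, 0.1589]
ee_rot: [[1.0, -0.005, 0.0], [-0.0, 0.002, 1.0], [-0.005, -1.0, 0.002]]
wrist_force: [-0.4, 0.2, -0.9]
gripper_width: 0.79
```

Emit:
{"api": "step_arm", "payload": {"moves": [[[0, 0, 0, 0, -3, 0, 80], [0, 0, 0, 0, -5.5, 1, 80], [0, 0, 0, 0, -6, 3, 80], [0, 0, 0, -0.3, -6, 6, 80], [0, 0, 0, -0.7, -6, 10, 80]]]}}

```text
time_s: 23.08
tcp_pos: [0.5612, -0.1919, 0.2216]
ee_rot: [[1.0, 0.002, 0.003], [-0.003, -0.0, 1.0], [0.002, -1.0, -0.0]]
wrist_force: [1.0, 0.8, -0.1]
gripper_width: 0.798
```

Run:
```python
from h import *
c=optics.capture("wrist");cv2.imwrite("pics/w10.png",c["image"][:,:,::-1]);print(r.sense()["tcp_pos"],r.sense()["time_s"])
c=optics.capture("scene");cv2.imwrite("pics/s10.png",c["image"][:,:,::-1])
```

```text
[ 0.55990523 -0.18521698  0.2213113 ] 23.1333
```

View pics/w10.png

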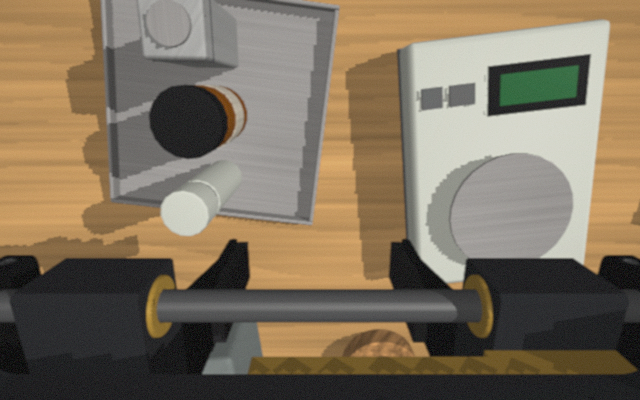

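View pics/s10.png

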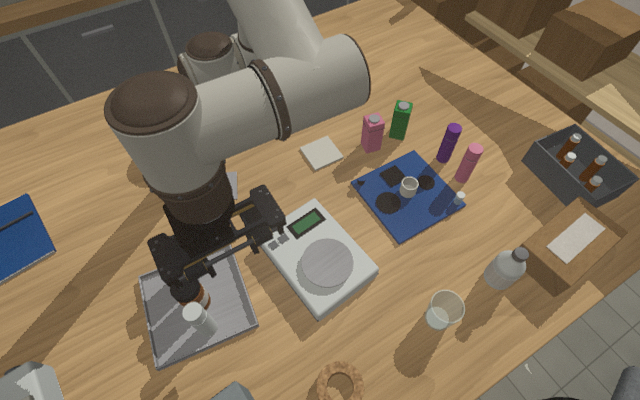

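Emit:
{"api": "step_arm", "payload": {"moves": [[[0, 0, 0, -0.4, 0, 4, 80], [0, 0, 0, -0.8, 0, 8, 80], [0, 0, 0, -1.2, 0, 12, 80], [0, 0, 0, -1.6, 0, 16, 80], [0, 0, 0, -2, 0, 20, 80]]]}}

```text
time_s: 23.6
tcp_pos: [0.5406, 0.0099, 0.221]
ee_rot: [[1.0, 0.001, 0.0], [-0.0, -0.0, 1.0], [0.001, -1.0, -0.0]]
wrist_force: [0.4, 0.4, 0.0]
gripper_width: 0.8
```

Emit:
{"api": "step_arm", "payload": {"moves": [[[0, 0, 0, -0.4, 0, 4, 80], [0, 0, 0, -0.8, 0, 8, 80], [0, 0, 0, -1.2, 0, 12, 80], [0, 0, 0, -1.6, 0, 15.5, 80], [0, 0, 0, -2, 0, 18.5, 80]]]}}

```text
time_s: 24.02
tcp_pos: [0.5207, 0.1958, 0.221]
ee_rot: [[1.0, 0.001, -0.001], [0.001, 0.0, 1.0], [0.001, -1.0, 0.0]]
wrist_force: [0.4, 0.5, -0.0]
gripper_width: 0.798
```

Emit:
{"api": "step_arm", "payload": {"moves": [[[0, 0, 0, -0.55, 0, 3, 80], [0, 0, 0, -0.55, 0, 5.4, 80], [0, 0, 0, -0.55, 0, 7.4, 80], [0, 0, 0, -0.55, 0, 7.4, 80], [0, 0, 0, -0.55, 0, 7.4, 80]]]}}

```text
time_s: 24.43
tcp_pos: [0.5153, 0.2682, 0.2204]
ee_rot: [[1.0, -0.0, -0.001], [0.001, -0.0, 1.0], [-0.0, -1.0, -0.0]]
wrist_force: [-0.1, -1.2, 0.2]
gripper_width: 0.799
```

Run:
```python
from h import *
c=optics.capture("wrist");cv2.imwrite("pics/w11.png",c["image"][:,:,::-1]);np.save("w11.npy",c,allow_pickle=True);togo([.5155,.269,.03])
c=optics.capture("top");cv2.imwrite("pics/t11.png",cv2.resize(c["image"][110:230,150:300,::-1],None,fx=5,fy=5,interpolation=cv2.INTER_CUBIC))
```

```text
shift cm [ 0.03 19.05  0.18] tcp [0.5153 0.2673 0.2205]
```

View pics/w11.png

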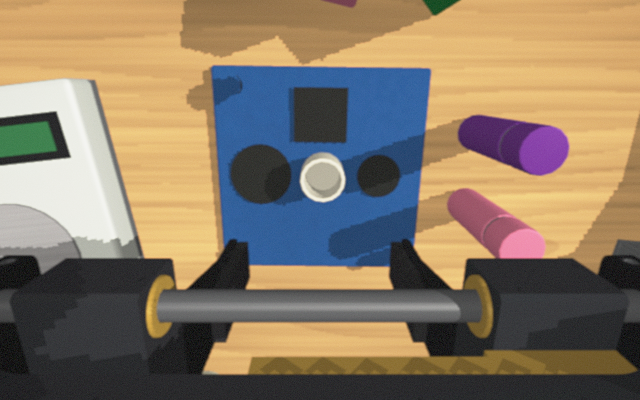

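View pics/t11.png

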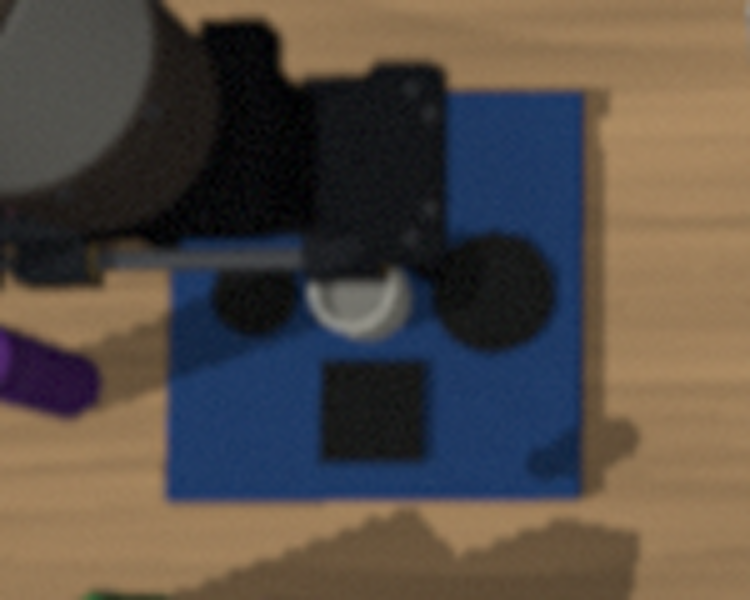

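Run:
```python
from h import *
c=np.load("w11.npy",allow_pickle=True).item();t=optics.capture("top");s=optics.capture("scene")
T=lambda u,v:(150+u/5,110+v/5)
for n,w,p,z in [("jarpad",(261,174),(495,293),.013),("slimpad",(379,176),(253,290),.013),("tinpad",(320,115),(375,412),.013),("cru",(323,177),(360,290),.046)]:
    print(n,np.round(onz(c,*w,z),4),np.round(onz(t,*T(*p),z),4))
cv2.imwrite("pics/s11.png",cv2.resize(s["image"][140:250,340:480,::-1],None,fx=5,fy=5,interpolation=cv2.INTER_CUBIC))
# pan from wrist w10 approx cam unknown
```

```text
jarpad [0.5175 0.2084 0.013 ] [0.518  0.2067 0.013 ]
slimpad [0.5195 0.3287 0.013 ] [0.5217 0.3287 0.013 ]
tinpad [0.4588 0.2684 0.013 ] [0.459  0.2668 0.013 ]
cru [0.5127 0.2712 0.046 ] [0.5153 0.2669 0.046 ]
```

View pics/s11.png

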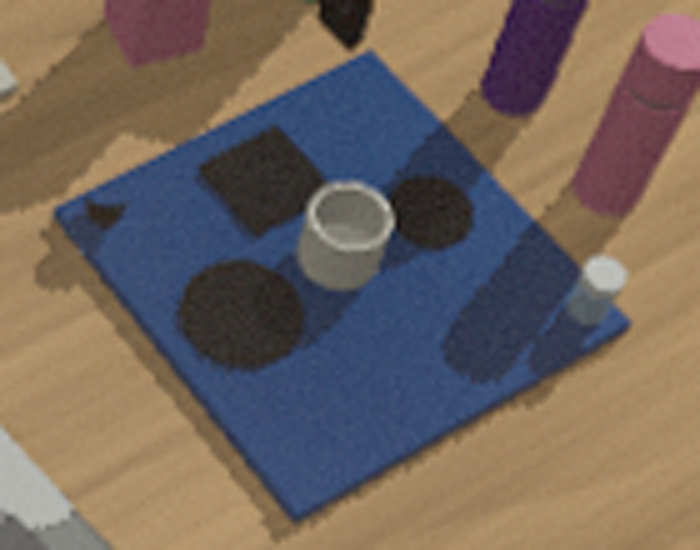

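Run:
```python
from h import *
s=optics.capture("scene")
T=lambda u,v:(340+u/5,140+v/5)
for n,p,z in [("jarpad",(242,314),.013),("slimpad",(430,212),.013),("tinpad",(262,180),.013),("cru",(350,215),.046)]:
    print(n,np.round(onz(s,*T(*p),z),4))
```

```text
jarpad [0.5205 0.2079 0.013 ]
slimpad [0.5214 0.3275 0.013 ]
tinpad [0.4595 0.2666 0.013 ]
cru [0.5164 0.2715 0.046 ]
```

Emit:
{"api": "step_arm", "payload": {"moves": [[[0, 0, 0, 0, 2, 0, 80], [0, 0, 0, 0, 5, 0, 80], [0, 0, 0, 0, 8, 0, 80], [0, 0, 0, 0, 11, 0, 80], [0, 0, 0, 0, 13, 0, 80]]]}}

```text
time_s: 25.1
tcp_pos: [0.5143, 0.2659, 0.0881]
ee_rot: [[1.0, -0.003, 0.002], [-0.002, -0.002, 1.0], [-0.003, -1.0, -0.002]]
wrist_force: [0.1, 0.4, 0.3]
gripper_width: 0.801
```

Emit:
{"api": "step_arm", "payload": {"moves": [[[0, 0, 0, 0, 2, 0, 80], [0, 0, 0, 0, 4, 0, 80], [0, 0, 0, 0, 5.5, 0, 80], [0, 0, 0, 0, 6, 0, 80], [0, 0, 0, 0, 6.2, 0, 80]]]}}

```text
time_s: 25.52
tcp_pos: [0.5151, 0.2666, 0.0277]
ee_rot: [[1.0, -0.001, 0.001], [-0.001, -0.001, 1.0], [-0.001, -1.0, -0.001]]
wrist_force: [-0.8, -0.5, 1.4]
gripper_width: 0.801
```

Emit:
{"api": "step_arm", "payload": {"moves": [[[0, 0, 0, 0, 0, 0, 70], [0, 0, 0, 0, 0, 0, 62], [0, 0, 0, 0, 0, 0, 56], [0, 0, 0, 0, 0, 0, 50], [0, 0, 0, 0, 0, 0, 45]]]}}

```text
time_s: 25.93
tcp_pos: [0.5157, 0.2681, 0.0294]
ee_rot: [[1.0, 0.001, -0.0], [0.0, 0.001, 1.0], [0.001, -1.0, 0.001]]
wrist_force: [-0.2, 0.8, -0.1]
gripper_width: 0.515
```

Emit:
{"api": "step_arm", "payload": {"moves": [[[0, 0, 0, 0, 0, 0, 40], [0, 0, 0, 0, 0, 0, 20], [0, 0, 0, 0, 0, 0, 0], [0, 0, 0, 0, 0, 0, 0], [0, 0, 0, 0, 0, 0, 0]]]}}

```text
time_s: 26.35
tcp_pos: [0.5158, 0.2682, 0.0294]
ee_rot: [[1.0, 0.001, -0.0], [0.0, 0.001, 1.0], [0.001, -1.0, 0.001]]
wrist_force: [-1.1, 1.7, 5.2]
gripper_width: 0.471
```

Run:
```python
from h import *
c=optics.capture("wrist");cv2.imwrite("pics/w12.png",c["image"][:,:,::-1]);print(r.sense()["tcp_pos"],r.sense()["gripper_width"])
```

```text
[0.5157941  0.26818807 0.02935549] 0.467471349665049
```

View pics/w12.png

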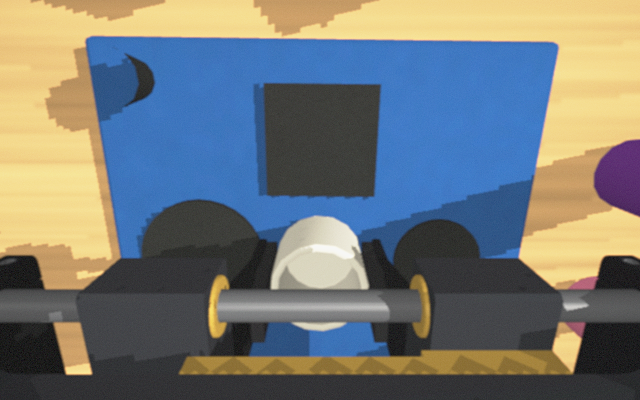

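Emit:
{"api": "step_arm", "payload": {"moves": [[[0, 0, 0, 0, -0.5, 0, 0], [0, 0, 0, 0, -2, 0, 0], [0, 0, 0, 0, -4.5, 0, 0], [0, 0, 0, 0, -7.5, 0, 0], [0, 0, 0, 0, -10, 0, 0]]]}}

```text
time_s: 26.82
tcp_pos: [0.5149, 0.267, 0.1294]
ee_rot: [[1.0, -0.001, 0.0], [-0.0, -0.001, 1.0], [-0.001, -1.0, -0.001]]
wrist_force: [0.6, 0.2, -1.1]
gripper_width: 0.474
```

Emit:
{"api": "step_arm", "payload": {"moves": [[[0, 0, 0, 0.4, -0.7, -1.5, 0], [0, 0, 0, 1, -1, -4, 0], [0, 0, 0, 1.8, -1, -7, 0], [0, 0, 0, 2.7, -1, -10.5, 0], [0, 0, 0, 3.6, -1, -14, 0]]]}}

```text
time_s: 27.23
tcp_pos: [0.5504, 0.1255, 0.1376]
ee_rot: [[1.0, -0.003, -0.001], [0.001, -0.001, 1.0], [-0.003, -1.0, -0.001]]
wrist_force: [0.8, -0.5, -0.7]
gripper_width: 0.474
```

Emit:
{"api": "step_arm", "payload": {"moves": [[[0, 0, 0, 0.9, 0, -3.5, 0], [0, 0, 0, 1.8, 0, -7, 0], [0, 0, 0, 2.7, 0, -10.5, 0], [0, 0, 0, 3.6, 0, -13, 0], [0, 0, 0, 4, 0, -14.85, 0]]]}}

```text
time_s: 27.65
tcp_pos: [0.5907, -0.0242, 0.1372]
ee_rot: [[1.0, -0.003, 0.003], [-0.003, -0.001, 1.0], [-0.003, -1.0, -0.001]]
wrist_force: [1.2, 0.6, -1.2]
gripper_width: 0.471
```

Emit:
{"api": "step_arm", "payload": {"moves": [[[0, 0, 0, 0, 0.5, 0, 0], [0, 0, 0, 0, 1.5, 0, 0], [0, 0, 0, 0, 2.5, 0, 0], [0, 0, 0, 0, 3, 0, 0], [0, 0, 0, 0, 3, 0, 0]]]}}

```text
time_s: 28.07
tcp_pos: [0.5896, -0.0202, 0.1061]
ee_rot: [[1.0, -0.005, -0.001], [0.001, -0.001, 1.0], [-0.005, -1.0, -0.001]]
wrist_force: [-0.1, 1.0, 0.4]
gripper_width: 0.474
```

Run:
```python
from h import *
c=optics.capture("wrist");cv2.imwrite("pics/w13.png",c["image"][:,:,::-1]);togo([.5915,-.0195,.0795]);np.save("w13.npy",c,allow_pickle=True)
c=optics.capture("scene");cv2.imwrite("pics/s13.png",cv2.resize(c["image"][170:330,240:400,::-1],None,fx=3.7,fy=3.7,interpolation=cv2.INTER_CUBIC))
```

```text
shift cm [0.12 2.77 0.07] tcp [ 0.5904 -0.0201  0.1072]
```

View pics/w13.png

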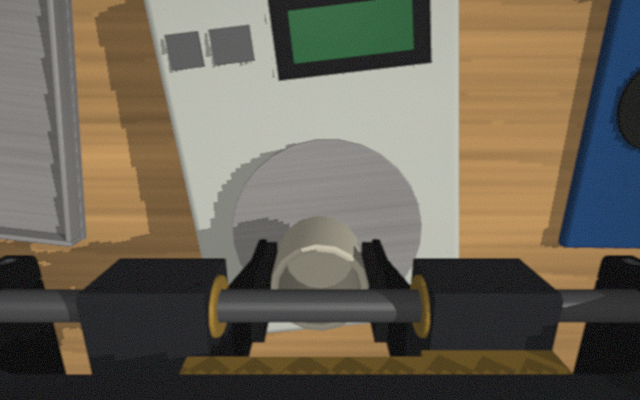

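View pics/s13.png

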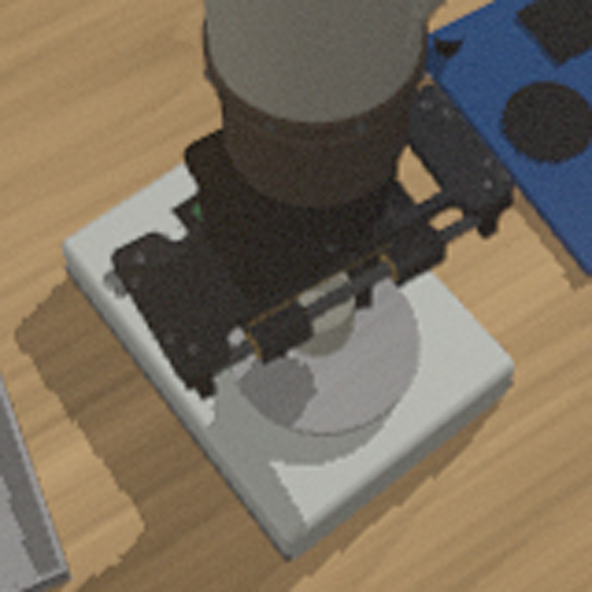

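Run:
```python
from h import *
c=np.load("w13.npy",allow_pickle=True).item()
for p in [(232,228),(421,228),(327,139)]: print(np.round(onz(c,*p,.06),4))
s=r.sense();print(s["tcp_pos"])
```

```text
[ 0.5869 -0.0719  0.06  ]
[0.5868 0.0391 0.06  ]
[ 0.5349 -0.0165  0.06  ]
[ 0.5910541  -0.02011383  0.10802691]
```

Emit:
{"api": "step_arm", "payload": {"moves": [[[0, 0, 0, 0, 0.8, 0.1, 0], [0, 0, 0, 0, 1.6, 0.1, 0], [0, 0, 0, 0, 2.2, 0.1, 0], [0, 0, 0, 0, 2.4, 0.1, 0], [0, 0, 0, 0, 2.4, 0.1, 0]]]}}

```text
time_s: 28.58
tcp_pos: [0.5908, -0.02, 0.0835]
ee_rot: [[1.0, -0.002, -0.0], [0.0, -0.0, 1.0], [-0.002, -1.0, -0.0]]
wrist_force: [0.7, 1.2, -0.4]
gripper_width: 0.469
```

Emit:
{"api": "step_arm", "payload": {"moves": [[[0, 0, 0, 0, 0, 0, 0], [0, 0, 0, 0, 0.1, 0, 0], [0, 0, 0, 0, 0.3, 0, 0], [0, 0, 0, 0, 0.5, 0, 0], [0, 0, 0, 0, 0.6, 0, 0]]]}}

```text
time_s: 29.0
tcp_pos: [0.5915, -0.0199, 0.0794]
ee_rot: [[1.0, 0.0, -0.0], [0.0, -0.0, 1.0], [0.0, -1.0, -0.0]]
wrist_force: [-4.1, 1.3, 9.3]
gripper_width: 0.466
```

Emit:
{"api": "step_arm", "payload": {"moves": [[[0, 0, 0, 0, 0, 0, 0], [0, 0, 0, 0, 0, 0, 0], [0, 0, 0, 0, 0, 0, 0], [0, 0, 0, 0, 0, 0, 0], [0, 0, 0, 0, 0, 0, 0]]]}}

```text
time_s: 29.42
tcp_pos: [0.5915, -0.0199, 0.0794]
ee_rot: [[1.0, 0.001, -0.0], [0.0, -0.0, 1.0], [0.001, -1.0, -0.0]]
wrist_force: [-1.7, -0.1, 5.5]
gripper_width: 0.474
```

Emit:
{"api": "step_arm", "payload": {"moves": [[[0, 0, 0, 0, 0, 0, 55], [0, 0, 0, 0, 0, 0, 65], [0, 0, 0, 0, 0, 0, 75], [0, 0, 0, 0, 0, 0, 80], [0, 0, 0, 0, 0, 0, 80]]]}}

```text
time_s: 29.83
tcp_pos: [0.5913, -0.02, 0.0782]
ee_rot: [[1.0, -0.0, 0.0], [-0.0, -0.0, 1.0], [-0.0, -1.0, -0.0]]
wrist_force: [0.3, -0.1, -0.3]
gripper_width: 0.746
```

Emit:
{"api": "step_arm", "payload": {"moves": [[[0, 0, 0, 0, 0, 0, 80], [0, 0, 0, 0, -0.5, 0, 80], [0, 0, 0, 0, -2, 0, 80], [0, 0, 0, 0, -4.5, 0, 80], [0, 0, 0, 0, -7.5, 0, 80]]]}}

```text
time_s: 30.25
tcp_pos: [0.5901, -0.0201, 0.153]
ee_rot: [[1.0, -0.004, 0.0], [-0.0, -0.001, 1.0], [-0.004, -1.0, -0.001]]
wrist_force: [1.3, -0.0, 1.0]
gripper_width: 0.801
```

Emit:
{"api": "step_arm", "payload": {"moves": [[[0, 0, 0, 0, -3, 0, 80], [0, 0, 0, 0, -5.5, -1, 80], [0, 0, 0, 0, -6.5, -3, 80], [0, 0, 0, 0, -6.5, -6, 80], [0, 0, 0, 0, -6.5, -10, 80]]]}}

```text
time_s: 30.67
tcp_pos: [0.592, -0.1193, 0.2206]
ee_rot: [[1.0, 0.004, -0.004], [0.004, 0.001, 1.0], [0.004, -1.0, 0.001]]
wrist_force: [0.6, 0.5, -0.8]
gripper_width: 0.798
```

Run:
```python
from h import *
c=optics.capture("wrist");cv2.imwrite("pics/w14.png",c["image"][:,:,::-1]);print(r.sense()["tcp_pos"]);np.save("w14.npy",c,allow_pickle=True)
c=optics.capture("scene");cv2.imwrite("pics/s14.png",c["image"][:,:,::-1])
```

```text
[ 0.59101133 -0.12616574  0.21978337]
```

View pics/w14.png

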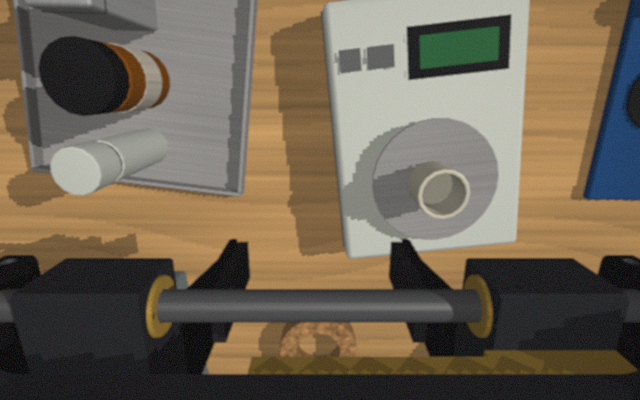

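View pics/s14.png

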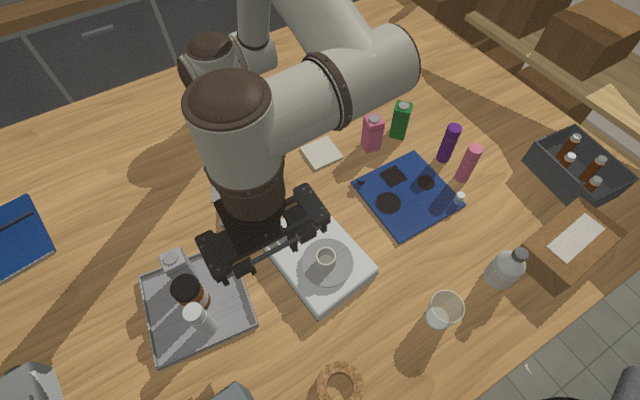

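Run:
```python
from h import *
c=np.load("w14.npy",allow_pickle=True).item()
print(onz(c,435.5,179.5,.06),onz(c,442,193,.096), onz(c,85,75,.104),onz(c,76,169,.124))
t=optics.capture("top");cv2.imwrite("pics/t14.png",cv2.resize(t["image"][90:230,290:510,::-1],None,fx=3.6,fy=3.6,interpolation=cv2.INTER_CUBIC))
```

```text
[ 0.58878474 -0.01603059  0.06      ] [ 0.59085574 -0.0217692   0.096     ] [ 0.50301213 -0.28446495  0.104     ] [ 0.56601206 -0.29029478  0.124     ]
```

View pics/t14.png

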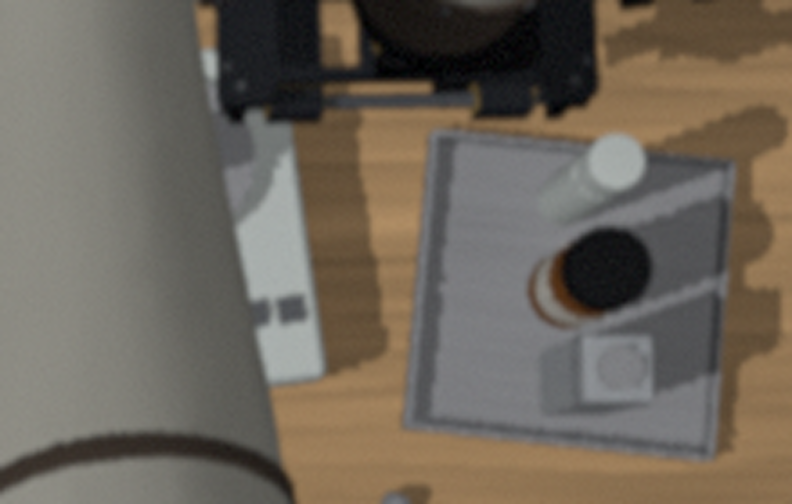

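Emit:
{"api": "step_arm", "payload": {"moves": [[[0, 0, 0, -0.5, 0, -4, 80], [0, 0, 0, -1, 0, -8, 80], [0, 0, 0, -1.6, 0, -12, 80], [0, 0, 0, -2.1, 0, -15.2, 80], [0, 0, 0, -2.35, 0, -17.15, 80]]]}}

```text
time_s: 31.23
tcp_pos: [0.5673, -0.2933, 0.2185]
ee_rot: [[1.0, -0.0, 0.001], [-0.001, -0.0, 1.0], [-0.0, -1.0, -0.0]]
wrist_force: [-0.3, 0.6, -0.2]
gripper_width: 0.802
```

Emit:
{"api": "step_arm", "payload": {"moves": [[[0, 0, 0, 0, 0, 0, 80], [0, 0, 0, 0, 0.5, 0, 80], [0, 0, 0, 0, 1.5, 0, 80], [0, 0, 0, 0, 2.5, 0, 80], [0, 0, 0, 0, 3, 0, 80]]]}}

```text
time_s: 31.65
tcp_pos: [0.5673, -0.2895, 0.1861]
ee_rot: [[1.0, -0.003, -0.002], [0.002, 0.002, 1.0], [-0.003, -1.0, 0.002]]
wrist_force: [-0.0, -0.1, -1.1]
gripper_width: 0.8
```

Run:
```python
from h import *
c=optics.capture("wrist");cv2.imwrite("pics/w15.png",c["image"][:,:,::-1]);togo([.568,-.2915,.0915])
```

```text
shift cm [ 0.15  9.39 -0.22] tcp [ 0.5669 -0.2895  0.1855]
```

View pics/w15.png

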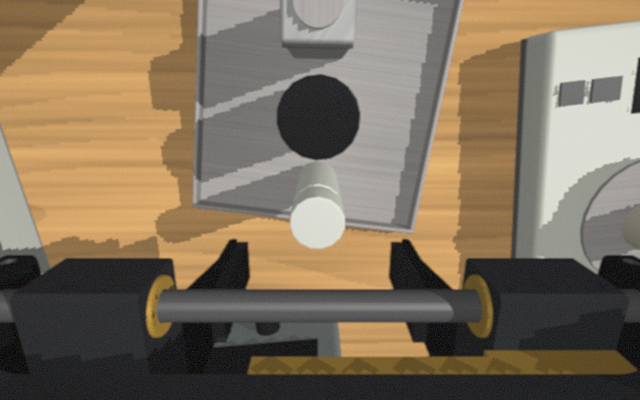

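Emit:
{"api": "step_arm", "payload": {"moves": [[[0, 0, 0, 0, 2.5, 0, 80], [0, 0, 0, 0, 5, 0, 80], [0, 0, 0, 0, 7.5, 0, 70], [0, 0, 0, 0, 9.3, 0, 70], [0, 0, 0, 0, 9.8, 0, 70]]]}}

```text
time_s: 32.12
tcp_pos: [0.5659, -0.2899, 0.0867]
ee_rot: [[1.0, -0.007, -0.0], [0.0, 0.002, 1.0], [-0.007, -1.0, 0.002]]
wrist_force: [-0.2, -0.6, -0.8]
gripper_width: 0.718
```

Emit:
{"api": "step_arm", "payload": {"moves": [[[0, 0, 0, 0, 0, 0, 60], [0, 0, 0, 0, 0, 0, 55], [0, 0, 0, 0, 0, 0, 45], [0, 0, 0, 0, 0, 0, 35], [0, 0, 0, 0, 0, 0, 0]]]}}

```text
time_s: 32.53
tcp_pos: [0.5685, -0.2915, 0.0919]
ee_rot: [[1.0, 0.002, -0.0], [0.0, -0.001, 1.0], [0.002, -1.0, -0.001]]
wrist_force: [-0.2, 1.0, 0.2]
gripper_width: 0.408
```

Emit:
{"api": "step_arm", "payload": {"moves": [[[0, 0, 0, 0, 0, 0, 0], [0, 0, 0, 0, 0, 0, 0], [0, 0, 0, 0, 0, 0, 0], [0, 0, 0, 0, 0, 0, 0], [0, 0, 0, 0, 0, 0, 0]]]}}

```text
time_s: 32.95
tcp_pos: [0.5686, -0.2916, 0.0918]
ee_rot: [[1.0, 0.002, -0.001], [0.001, -0.001, 1.0], [0.002, -1.0, -0.001]]
wrist_force: [-0.0, 1.6, 6.0]
gripper_width: 0.407
```

Emit:
{"api": "step_arm", "payload": {"moves": [[[0, 0, 0, 0, -0.5, 0, 0], [0, 0, 0, 0, -2, 0, 0], [0, 0, 0, 0, -4.5, 0, 0], [0, 0, 0, 0, -7.5, 0, 0], [0, 0, 0, 0, -10.5, 0, 0]]]}}

```text
time_s: 33.37
tcp_pos: [0.5668, -0.2911, 0.1953]
ee_rot: [[1.0, -0.003, 0.0], [-0.0, 0.001, 1.0], [-0.003, -1.0, 0.001]]
wrist_force: [0.7, -0.2, -1.0]
gripper_width: 0.407
```

Emit:
{"api": "step_arm", "payload": {"moves": [[[0, 0, 0, -0.2, -2, 1, 0], [0, 0, 0, -0.4, -2.5, 3, 0], [0, 0, 0, -0.7, -2.5, 6, 0], [0, 0, 0, -1, -2.5, 9.5, 0], [0, 0, 0, -1.4, -2.5, 13, 0]]]}}

```text
time_s: 33.78
tcp_pos: [0.5529, -0.1604, 0.2198]
ee_rot: [[1.0, -0.001, 0.002], [-0.002, 0.001, 1.0], [-0.001, -1.0, 0.001]]
wrist_force: [1.1, 0.4, -1.5]
gripper_width: 0.406
```

Emit:
{"api": "step_arm", "payload": {"moves": [[[0, 0, 0, -0.4, 0, 3.5, 0], [0, 0, 0, -0.8, 0, 7, 0], [0, 0, 0, -1.2, 0, 10.5, 0], [0, 0, 0, -1.6, 0, 14, 0], [0, 0, 0, -2, 0, 17.5, 0]]]}}

```text
time_s: 34.2
tcp_pos: [0.5327, 0.0151, 0.22]
ee_rot: [[1.0, -0.002, 0.0], [-0.0, 0.0, 1.0], [-0.002, -1.0, 0.0]]
wrist_force: [0.7, 0.2, -0.4]
gripper_width: 0.405
```

Emit:
{"api": "step_arm", "payload": {"moves": [[[0, 0, 0, -0.4, 0, 3.5, 0], [0, 0, 0, -0.8, 0, 7, 0], [0, 0, 0, -1, 0, 10.5, 0], [0, 0, 0, -1.2, 0, 14, 0], [0, 0, 0, -1.3, 0, 17.5, 0]]]}}

```text
time_s: 34.62
tcp_pos: [0.5196, 0.1899, 0.2201]
ee_rot: [[1.0, -0.002, 0.0], [-0.0, -0.0, 1.0], [-0.002, -1.0, -0.0]]
wrist_force: [1.3, 0.8, -1.1]
gripper_width: 0.404
```

Emit:
{"api": "step_arm", "payload": {"moves": [[[0, 0, 0, 0, 0, 3.5, 0], [0, 0, 0, 0, 0, 7, 0], [0, 0, 0, 0, 0, 10.3, 0], [0, 0, 0, 0, 0.3, 12.8, 0], [0, 0, 0, 0, 1, 13.85, 0]]]}}

```text
time_s: 35.03
tcp_pos: [0.5207, 0.3303, 0.2102]
ee_rot: [[1.0, 0.001, -0.003], [0.003, 0.001, 1.0], [0.001, -1.0, 0.001]]
wrist_force: [0.3, -0.6, -0.8]
gripper_width: 0.409
```

Emit:
{"api": "step_arm", "payload": {"moves": [[[0, 0, 0, 0, 1.5, 0, 0], [0, 0, 0, 0, 4, 0, 0], [0, 0, 0, 0, 6.5, 0, 0], [0, 0, 0, 0, 8.5, 0, 0], [0, 0, 0, 0, 9.8, 0, 0]]]}}

```text
time_s: 35.45
tcp_pos: [0.5191, 0.325, 0.109]
ee_rot: [[1.0, -0.005, 0.001], [-0.001, -0.004, 1.0], [-0.005, -1.0, -0.004]]
wrist_force: [0.4, -0.3, -0.7]
gripper_width: 0.405
```

Emit:
{"api": "step_arm", "payload": {"moves": [[[0, 0, 0, 0, 0, 0, 0], [0, 0, 0, 0, 0, 0, 0], [0, 0, 0, 0, 0, 0, 0], [0, 0, 0, 0, 0, 0, 0], [0, 0, 0, 0, 0, 0, 0]]]}}

```text
time_s: 35.87
tcp_pos: [0.5213, 0.3274, 0.1139]
ee_rot: [[1.0, 0.002, -0.0], [0.0, 0.002, 1.0], [0.002, -1.0, 0.002]]
wrist_force: [1.1, -0.0, -0.5]
gripper_width: 0.407
```

Run:
```python
from h import *
c=optics.capture("wrist");cv2.imwrite("pics/w16.png",c["image"][:,:,::-1]);togo([.521,.328,.1008])
```

```text
shift cm [-0.02  1.29  0.06] tcp [0.5212 0.3274 0.1137]
```

View pics/w16.png

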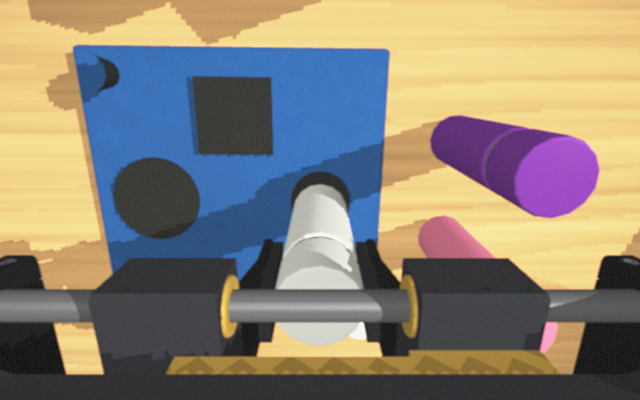

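Emit:
{"api": "step_arm", "payload": {"moves": [[[0, 0, 0, 0, 0.4, 0.05, 0], [0, 0, 0, 0, 0.8, 0.05, 0], [0, 0, 0, 0, 1.1, 0.05, 0], [0, 0, 0, 0, 1.3, 0.05, 0], [0, 0, 0, 0, 1.3, 0.05, 0]]]}}

```text
time_s: 36.33
tcp_pos: [0.5208, 0.3276, 0.1009]
ee_rot: [[1.0, 0.0, -0.001], [0.001, -0.001, 1.0], [0.0, -1.0, -0.001]]
wrist_force: [-2.6, -1.2, 5.9]
gripper_width: 0.41
```

Emit:
{"api": "step_arm", "payload": {"moves": [[[0, 0, 0, 0, 0, 0, 0], [0, 0, 0, 0, 0, 0, 0], [0, 0, 0, 0, 0, 0, 45], [0, 0, 0, 0, 0, 0, 55], [0, 0, 0, 0, 0, 0, 65]]]}}

```text
time_s: 36.75
tcp_pos: [0.5208, 0.3276, 0.0993]
ee_rot: [[1.0, -0.0, -0.0], [0.0, -0.0, 1.0], [-0.0, -1.0, -0.0]]
wrist_force: [-0.2, -0.1, 0.0]
gripper_width: 0.523
```

Emit:
{"api": "step_arm", "payload": {"moves": [[[0, 0, 0, 0, 0, 0, 70], [0, 0, 0, 0, 0, 0, 70], [0, 0, 0, 0, -0.5, 0, 70], [0, 0, 0, 0, -2, 0, 70], [0, 0, 0, 0, -4.5, 0, 70]]]}}

```text
time_s: 37.17
tcp_pos: [0.5194, 0.3264, 0.1425]
ee_rot: [[1.0, -0.005, 0.0], [-0.0, -0.004, 1.0], [-0.005, -1.0, -0.004]]
wrist_force: [0.2, -0.0, 0.0]
gripper_width: 0.694
```

Emit:
{"api": "step_arm", "payload": {"moves": [[[0, 0, 0, 0, -3, 0, 70], [0, 0, 0, 0, -6, 0, 80], [0, 0, 0, 0, -8, -1, 100], [0, 0, 0, 0, -8, -4, 100], [0, 0, 0, 0, -8, -8, 100]]]}}

```text
time_s: 37.58
tcp_pos: [0.5216, 0.2491, 0.2265]
ee_rot: [[1.0, 0.004, -0.003], [0.003, 0.003, 1.0], [0.004, -1.0, 0.003]]
wrist_force: [0.8, -1.6, -0.2]
gripper_width: 0.918
```

Run:
```python
from h import *
c=optics.capture("wrist");cv2.imwrite("pics/w17.png",c["image"][:,:,::-1]);print(r.sense()["tcp_pos"]);np.save("w17.npy",c,allow_pickle=True)
```

```text
[0.51949804 0.24151977 0.22583322]
```

View pics/w17.png

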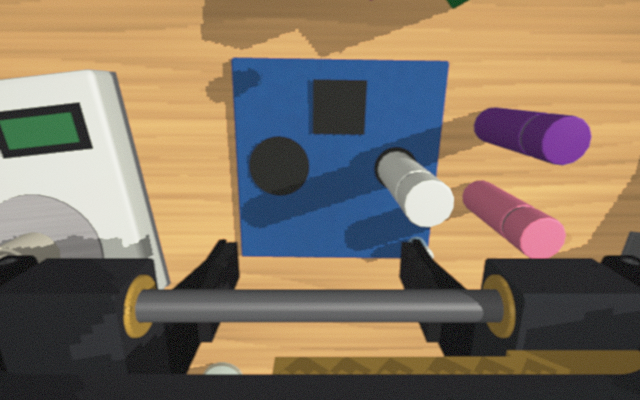

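Emit:
{"api": "step_arm", "payload": {"moves": [[[0, 0, 0, -0.6, 0, -4, 100], [0, 0, 0, -1.2, 0, -8, 100], [0, 0, 0, -1.8, 0, -12, 100], [0, 0, 0, -2.4, 0, -16, 100], [0, 0, 0, -3, 0, -20, 100]]]}}

```text
time_s: 38.05
tcp_pos: [0.4901, 0.0458, 0.225]
ee_rot: [[1.0, 0.001, -0.001], [0.001, 0.0, 1.0], [0.001, -1.0, 0.0]]
wrist_force: [0.9, -0.4, -0.2]
gripper_width: 0.998
```

Emit:
{"api": "step_arm", "payload": {"moves": [[[0, 0, 0, -0.6, 0, -4, 100], [0, 0, 0, -1.2, 0, -8, 100], [0, 0, 0, -1.8, 0, -12, 100], [0, 0, 0, -2.4, 0, -16, 100], [0, 0, 0, -3, 0, -20, 100]]]}}

```text
time_s: 38.47
tcp_pos: [0.4602, -0.1542, 0.2252]
ee_rot: [[1.0, 0.001, -0.0], [0.0, -0.0, 1.0], [0.001, -1.0, -0.0]]
wrist_force: [0.1, -0.0, 0.5]
gripper_width: 1.006
```

Emit:
{"api": "step_arm", "payload": {"moves": [[[0, 0, 0, -0.6, 0, -4, 100], [0, 0, 0, -1.2, 0, -8, 100], [0, 0, 0, -1.8, 0.3, -11.5, 100], [0, 0, 0, -2.1, 1.3, -13.9, 100], [0, 0, 0, -2.1, 3.2, -13.9, 100]]]}}

```text
time_s: 38.88
tcp_pos: [0.4405, -0.2959, 0.1944]
ee_rot: [[1.0, 0.005, 0.004], [-0.004, -0.003, 1.0], [0.005, -1.0, -0.003]]
wrist_force: [1.0, -0.1, -0.6]
gripper_width: 1.001
```

Run:
```python
from h import *
c=optics.capture("wrist");cv2.imwrite("pics/w18.png",c["image"][:,:,::-1]);togo([.440,-.2915,.083])
```

```text
shift cm [ 0.28 10.59  0.09] tcp [ 0.4377 -0.2927  0.1889]
```

View pics/w18.png

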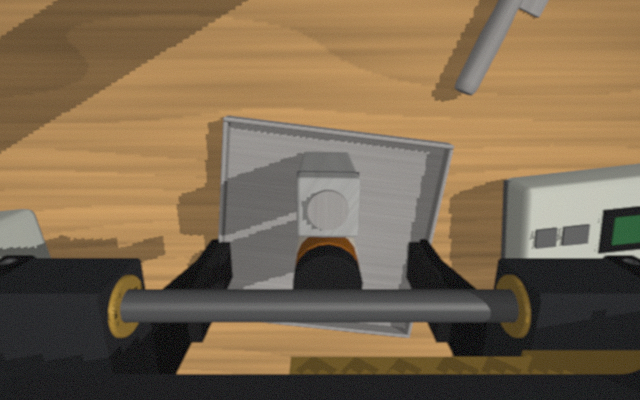

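Emit:
{"api": "step_arm", "payload": {"moves": [[[0, 0, 0, 0, 3, 0, 100], [0, 0, 0, 0, 6, 0, 100], [0, 0, 0, 0, 8.5, 0, 100], [0, 0, 0, 0, 10.5, 0, 90], [0, 0, 0, 0, 11, 0, 80]]]}}

```text
time_s: 39.35
tcp_pos: [0.4378, -0.2902, 0.0798]
ee_rot: [[1.0, -0.006, 0.0], [0.0, 0.002, 1.0], [-0.006, -1.0, 0.002]]
wrist_force: [0.4, -0.1, 0.2]
gripper_width: 0.921
```

Emit:
{"api": "step_arm", "payload": {"moves": [[[0, 0, 0, 0, 0, 0, 70], [0, 0, 0, 0, 0, 0, 60], [0, 0, 0, 0, 0, 0, 50], [0, 0, 0, 0, 0, 0, 40], [0, 0, 0, 0, 0, 0, 0]]]}}

```text
time_s: 39.77
tcp_pos: [0.4406, -0.2916, 0.0839]
ee_rot: [[1.0, 0.002, -0.0], [0.0, -0.001, 1.0], [0.002, -1.0, -0.001]]
wrist_force: [-0.4, 0.3, -0.7]
gripper_width: 0.555
```

Emit:
{"api": "step_arm", "payload": {"moves": [[[0, 0, 0, 0, 0, 0, 0], [0, 0, 0, 0, 0, 0, 0], [0, 0, 0, 0, 0, 0, 0], [0, 0, 0, 0, 0, 0, 0], [0, 0, 0, 0, 0, 0, 0]]]}}

```text
time_s: 40.18
tcp_pos: [0.4405, -0.2915, 0.0835]
ee_rot: [[1.0, 0.001, -0.001], [0.001, -0.001, 1.0], [0.001, -1.0, -0.001]]
wrist_force: [-0.7, 1.1, 6.3]
gripper_width: 0.505
```

Emit:
{"api": "step_arm", "payload": {"moves": [[[0, 0, 0, 0, -0.5, 0, 0], [0, 0, 0, 0, -2, 0, 0], [0, 0, 0, 0, -4.5, 0, 0], [0, 0, 0, 0, -7.5, 0, 0], [0, 0, 0, 0, -10.5, 0, 0]]]}}

```text
time_s: 40.6
tcp_pos: [0.4387, -0.291, 0.1876]
ee_rot: [[1.0, -0.003, 0.0], [-0.0, 0.001, 1.0], [-0.003, -1.0, 0.001]]
wrist_force: [1.0, -0.2, -1.9]
gripper_width: 0.504
```

Emit:
{"api": "step_arm", "payload": {"moves": [[[0, 0, 0, 0, -2, 1, 0], [0, 0, 0, 0.1, -2.5, 3, 0], [0, 0, 0, 0.2, -2.5, 6, 0], [0, 0, 0, 0.3, -2.5, 9.5, 0], [0, 0, 0, 0.4, -2.5, 13, 0]]]}}

```text
time_s: 41.02
tcp_pos: [0.4428, -0.1603, 0.212]
ee_rot: [[1.0, -0.001, 0.002], [-0.002, 0.001, 1.0], [-0.001, -1.0, 0.001]]
wrist_force: [0.5, -0.0, -2.1]
gripper_width: 0.502
```

Emit:
{"api": "step_arm", "payload": {"moves": [[[0, 0, 0, 0.2, 0, 3.5, 0], [0, 0, 0, 0.4, 0, 7, 0], [0, 0, 0, 0.6, 0, 10.5, 0], [0, 0, 0, 0.8, 0, 14, 0], [0, 0, 0, 1, 0, 17.5, 0]]]}}

```text
time_s: 41.43
tcp_pos: [0.4528, 0.015, 0.2121]
ee_rot: [[1.0, -0.001, 0.0], [-0.0, 0.0, 1.0], [-0.001, -1.0, 0.0]]
wrist_force: [0.9, 0.9, -2.2]
gripper_width: 0.505
```

Emit:
{"api": "step_arm", "payload": {"moves": [[[0, 0, 0, 0.1, 0, 3.5, 0], [0, 0, 0, 0.2, 0, 7, 0], [0, 0, 0, 0.3, 0, 10.5, 0], [0, 0, 0, 0.4, 0, 14, 0], [0, 0, 0, 0.55, 0, 17.5, 0]]]}}

```text
time_s: 41.85
tcp_pos: [0.4583, 0.1899, 0.212]
ee_rot: [[1.0, -0.002, 0.0], [-0.0, -0.001, 1.0], [-0.002, -1.0, -0.001]]
wrist_force: [1.3, -0.3, -1.5]
gripper_width: 0.504
```

Emit:
{"api": "step_arm", "payload": {"moves": [[[0, 0, 0, 0, 0, 3, 0], [0, 0, 0, 0, 0, 5.5, 0], [0, 0, 0, 0, 0, 7.2, 0], [0, 0, 0, 0, 0.5, 7.75, 0], [0, 0, 0, 0, 2, 7.75, 0]]]}}

```text
time_s: 42.27
tcp_pos: [0.4602, 0.2678, 0.1936]
ee_rot: [[1.0, 0.003, -0.002], [0.002, 0.002, 1.0], [0.003, -1.0, 0.002]]
wrist_force: [-0.5, -0.5, -2.1]
gripper_width: 0.504
```

Emit:
{"api": "step_arm", "payload": {"moves": [[[0, 0, 0, 0, 2, 0, 0], [0, 0, 0, 0, 4.5, 0, 0], [0, 0, 0, 0, 6.5, 0, 0], [0, 0, 0, 0, 8, 0, 0], [0, 0, 0, 0, 8.8, 0, 0]]]}}

```text
time_s: 42.68
tcp_pos: [0.4579, 0.2638, 0.1019]
ee_rot: [[1.0, -0.004, 0.002], [-0.002, -0.004, 1.0], [-0.004, -1.0, -0.004]]
wrist_force: [0.1, -0.2, -1.3]
gripper_width: 0.507
```

Emit:
{"api": "step_arm", "payload": {"moves": [[[0, 0, 0, 0, 0, 0, 0], [0, 0, 0, 0, 0, 0, 0], [0, 0, 0, 0, 0, 0, 0], [0, 0, 0, 0, 0, 0, 0], [0, 0, 0, 0, 0, 0, 0]]]}}

```text
time_s: 43.1
tcp_pos: [0.4597, 0.2665, 0.1056]
ee_rot: [[1.0, 0.001, -0.0], [0.0, 0.002, 1.0], [0.001, -1.0, 0.002]]
wrist_force: [-0.1, -0.3, -1.6]
gripper_width: 0.506
```

Run:
```python
from h import *
c=optics.capture("wrist");cv2.imwrite("pics/w19.png",c["image"][:,:,::-1]);togo([.4595,.267,.0925])
```

```text
shift cm [-0.02  1.29  0.06] tcp [0.4596 0.2664 0.1054]
```

View pics/w19.png

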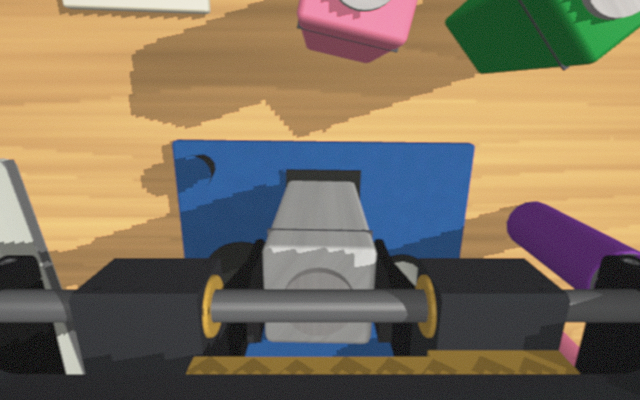

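Emit:
{"api": "step_arm", "payload": {"moves": [[[0, 0, 0, 0, 0.4, 0.05, 0], [0, 0, 0, 0, 0.8, 0.05, 0], [0, 0, 0, 0, 1.1, 0.05, 0], [0, 0, 0, 0, 1.3, 0.05, 0], [0, 0, 0, 0, 1.3, 0.05, 0]]]}}

```text
time_s: 43.57
tcp_pos: [0.4594, 0.2668, 0.0925]
ee_rot: [[1.0, 0.0, -0.001], [0.001, -0.0, 1.0], [0.0, -1.0, -0.0]]
wrist_force: [-1.8, -0.0, 5.3]
gripper_width: 0.506
```

Emit:
{"api": "step_arm", "payload": {"moves": [[[0, 0, 0, 0, 0, 0, 0], [0, 0, 0, 0, 0, 0, 0], [0, 0, 0, 0, 0, 0, 60], [0, 0, 0, 0, 0, 0, 70], [0, 0, 0, 0, 0, 0, 80]]]}}

```text
time_s: 43.98
tcp_pos: [0.4594, 0.2667, 0.0915]
ee_rot: [[1.0, 0.0, -0.0], [0.0, 0.0, 1.0], [0.0, -1.0, 0.0]]
wrist_force: [-0.3, 0.0, -0.6]
gripper_width: 0.653
```

Emit:
{"api": "step_arm", "payload": {"moves": [[[0, 0, 0, 0, 0, 0, 80], [0, 0, 0, 0, 0, 0, 80], [0, 0, 0, 0, -0.5, 0, 80], [0, 0, 0, 0, -2, 0, 80], [0, 0, 0, 0, -4.5, 0, 80]]]}}

```text
time_s: 44.4
tcp_pos: [0.458, 0.2654, 0.135]
ee_rot: [[1.0, -0.004, 0.0], [-0.0, -0.004, 1.0], [-0.004, -1.0, -0.004]]
wrist_force: [1.2, 0.4, -0.1]
gripper_width: 0.796
```

Emit:
{"api": "step_arm", "payload": {"moves": [[[0, 0, 0, 0, -3, 0, 90], [0, 0, 0, 0, -6, 0, 100], [0, 0, 0, 0, -8.5, -1, 100], [0, 0, 0, 0.4, -8.5, -4, 100], [0, 0, 0, 0.8, -8.5, -8, 100]]]}}

```text
time_s: 44.82
tcp_pos: [0.4684, 0.188, 0.2239]
ee_rot: [[1.0, 0.005, -0.004], [0.004, 0.003, 1.0], [0.005, -1.0, 0.003]]
wrist_force: [-0.1, -0.3, 0.5]
gripper_width: 0.994
```

Run:
```python
from h import *
c=optics.capture("wrist");cv2.imwrite("pics/w20.png",c["image"][:,:,::-1]);print(r.sense()["tcp_pos"]);np.save("w20.npy",c,allow_pickle=True)
```

```text
[0.46652752 0.18097311 0.22276826]
```

View pics/w20.png

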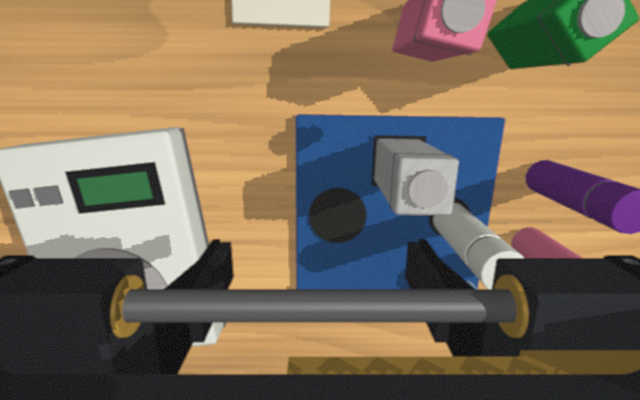

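Emit:
{"api": "step_arm", "payload": {"moves": [[[0, 0, 0, 0.3, 0, -4, 100], [0, 0, 0, 0.6, 0, -8, 100], [0, 0, 0, 0.9, 0, -12, 100], [0, 0, 0, 1.2, 0, -16, 100], [0, 0, 0, 1.5, 0, -20, 100]]]}}

```text
time_s: 45.28
tcp_pos: [0.482, -0.0152, 0.2221]
ee_rot: [[1.0, 0.001, -0.001], [0.001, 0.0, 1.0], [0.001, -1.0, 0.0]]
wrist_force: [1.1, 0.1, -0.7]
gripper_width: 0.999
```

Emit:
{"api": "step_arm", "payload": {"moves": [[[0, 0, 0, 0.3, 0, -4, 100], [0, 0, 0, 0.6, 0, -8, 100], [0, 0, 0, 0.9, 0, -12, 100], [0, 0, 0, 1.2, 0, -15.5, 100], [0, 0, 0, 1.5, 0, -19, 100]]]}}

```text
time_s: 45.7
tcp_pos: [0.497, -0.2055, 0.2219]
ee_rot: [[1.0, 0.0, 0.001], [-0.001, -0.0, 1.0], [0.0, -1.0, -0.0]]
wrist_force: [-0.5, -0.2, -0.5]
gripper_width: 0.999
```

Emit:
{"api": "step_arm", "payload": {"moves": [[[0, 0, 0, 0.3, 0, -3.5, 100], [0, 0, 0, 0.65, 0, -6.5, 100], [0, 0, 0, 0.65, 0.5, -8.8, 100], [0, 0, 0, 0.65, 2, -8.8, 100], [0, 0, 0, 0.65, 4, -8.8, 100]]]}}

```text
time_s: 46.12
tcp_pos: [0.5045, -0.2935, 0.1825]
ee_rot: [[1.0, 0.003, 0.003], [-0.003, -0.001, 1.0], [0.003, -1.0, -0.001]]
wrist_force: [0.6, -0.5, -0.3]
gripper_width: 1.0
```

Run:
```python
from h import *
c=optics.capture("wrist");cv2.imwrite("pics/w21.png",c["image"][:,:,::-1]);togo([.504,-.2915,.0753])
```

```text
shift cm [ 0.3  10.17 -0.05] tcp [ 0.5016 -0.2914  0.177 ]
```

View pics/w21.png

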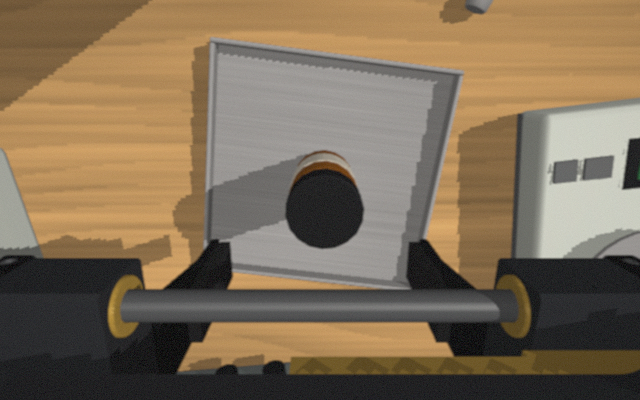

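Cap at about (324, 208), centred between the fingers. Down 10.7 cm (command z 0.182 → 0.075).

Emit:
{"api": "step_arm", "payload": {"moves": [[[0, 0, 0, 0, 3, 0, 100], [0, 0, 0, 0, 6, 0, 100], [0, 0, 0, 0, 8.5, 0, 100], [0, 0, 0, 0, 10.2, 0, 95], [0, 0, 0, 0, 10.7, 0, 90]]]}}

```text
time_s: 46.58
tcp_pos: [0.502, -0.2906, 0.0718]
ee_rot: [[1.0, -0.006, 0.0], [-0.0, 0.002, 1.0], [-0.006, -1.0, 0.002]]
wrist_force: [-0.4, -0.2, -0.2]
gripper_width: 0.943
```

Emit:
{"api": "step_arm", "payload": {"moves": [[[0, 0, 0, 0, 0, 0, 80], [0, 0, 0, 0, 0, 0, 70], [0, 0, 0, 0, 0, 0, 60], [0, 0, 0, 0, 0, 0, 50], [0, 0, 0, 0, 0, 0, 0]]]}}

```text
time_s: 47.0
tcp_pos: [0.5046, -0.2914, 0.0759]
ee_rot: [[1.0, 0.002, -0.0], [0.0, -0.0, 1.0], [0.002, -1.0, -0.0]]
wrist_force: [-0.3, 1.3, 1.2]
gripper_width: 0.613
```

Emit:
{"api": "step_arm", "payload": {"moves": [[[0, 0, 0, 0, 0, 0, 0], [0, 0, 0, 0, 0, 0, 0], [0, 0, 0, 0, 0, 0, 0], [0, 0, 0, 0, 0, 0, 0], [0, 0, 0, 0, 0, 0, 0]]]}}

```text
time_s: 47.42
tcp_pos: [0.5047, -0.2915, 0.0759]
ee_rot: [[1.0, 0.002, -0.001], [0.001, -0.001, 1.0], [0.002, -1.0, -0.001]]
wrist_force: [1.0, 1.8, 5.4]
gripper_width: 0.622
```

Emit:
{"api": "step_arm", "payload": {"moves": [[[0, 0, 0, 0, -0.5, 0, 0], [0, 0, 0, 0, -2, 0, 0], [0, 0, 0, 0, -4.5, 0, 0], [0, 0, 0, 0, -7.5, 0, 0], [0, 0, 0, 0, -10.5, 0, 0]]]}}

```text
time_s: 47.83
tcp_pos: [0.5025, -0.2911, 0.1792]
ee_rot: [[1.0, -0.004, 0.0], [-0.0, 0.001, 1.0], [-0.004, -1.0, 0.001]]
wrist_force: [0.9, 0.6, -2.3]
gripper_width: 0.611
```

Emit:
{"api": "step_arm", "payload": {"moves": [[[0, 0, 0, 0, -2, 1, 0], [0, 0, 0, 0.1, -2.5, 3, 0], [0, 0, 0, 0.2, -2.5, 6, 0], [0, 0, 0, 0.3, -2.5, 9.5, 0], [0, 0, 0, 0.4, -2.5, 13, 0]]]}}

```text
time_s: 48.25
tcp_pos: [0.5067, -0.1604, 0.2038]
ee_rot: [[1.0, -0.002, 0.002], [-0.002, 0.001, 1.0], [-0.002, -1.0, 0.001]]
wrist_force: [0.1, 0.9, -1.7]
gripper_width: 0.614
```

Emit:
{"api": "step_arm", "payload": {"moves": [[[0, 0, 0, 0.1, 0, 3.5, 0], [0, 0, 0, 0.3, 0, 7, 0], [0, 0, 0, 0.4, 0, 10.5, 0], [0, 0, 0, 0.5, 0, 14, 0], [0, 0, 0, 0.6, 0, 17.5, 0]]]}}

```text
time_s: 48.67
tcp_pos: [0.5127, 0.015, 0.2039]
ee_rot: [[1.0, -0.002, 0.0], [-0.0, -0.0, 1.0], [-0.002, -1.0, -0.0]]
wrist_force: [0.6, -0.6, -3.2]
gripper_width: 0.616
```

Emit:
{"api": "step_arm", "payload": {"moves": [[[0, 0, 0, 0.1, 0, 3.5, 0], [0, 0, 0, 0.2, 0, 7, 0], [0, 0, 0, 0.3, 0, 10.5, 0], [0, 0, 0, 0.4, 0, 13.8, 0], [0, 0, 0, 0.45, 0, 16.3, 0]]]}}

```text
time_s: 49.08
tcp_pos: [0.5175, 0.1787, 0.2037]
ee_rot: [[1.0, -0.002, -0.001], [0.001, -0.0, 1.0], [-0.002, -1.0, -0.0]]
wrist_force: [0.4, -0.4, -2.0]
gripper_width: 0.613
```

Emit:
{"api": "step_arm", "payload": {"moves": [[[0, 0, 0, 0, 0, 1.8, 0], [0, 0, 0, 0, 0, 3.05, 0], [0, 0, 0, 0, 0.5, 3.05, 0], [0, 0, 0, 0, 2, 3.05, 0], [0, 0, 0, 0, 4, 3.05, 0]]]}}

```text
time_s: 49.5
tcp_pos: [0.5188, 0.2069, 0.165]
ee_rot: [[1.0, 0.002, 0.0], [-0.0, 0.001, 1.0], [0.002, -1.0, 0.001]]
wrist_force: [0.6, -0.2, -2.7]
gripper_width: 0.616
```

Emit:
{"api": "step_arm", "payload": {"moves": [[[0, 0, 0, 0, 2, 0, 0], [0, 0, 0, 0, 4, 0, 0], [0, 0, 0, 0, 5.5, 0, 0], [0, 0, 0, 0, 6.5, 0, 0], [0, 0, 0, 0, 6.8, 0, 0]]]}}

```text
time_s: 49.92
tcp_pos: [0.5171, 0.2054, 0.0944]
ee_rot: [[1.0, -0.004, 0.001], [-0.001, -0.003, 1.0], [-0.004, -1.0, -0.003]]
wrist_force: [0.5, 0.0, -2.6]
gripper_width: 0.615
```

Emit:
{"api": "step_arm", "payload": {"moves": [[[0, 0, 0, 0, 0, 0, 0], [0, 0, 0, 0, 0, 0, 0], [0, 0, 0, 0, 0, 0, 0], [0, 0, 0, 0, 0, 0, 0], [0, 0, 0, 0, 0, 0, 0]]]}}

```text
time_s: 50.33
tcp_pos: [0.5187, 0.2074, 0.0974]
ee_rot: [[1.0, 0.001, -0.0], [0.0, 0.001, 1.0], [0.001, -1.0, 0.001]]
wrist_force: [0.6, 0.2, -3.1]
gripper_width: 0.617
```

Run:
```python
from h import *
c=optics.capture("wrist");cv2.imwrite("pics/w22.png",c["image"][:,:,::-1]);togo([.5185,.2078,.0845])
```

```text
shift cm [-0.01  1.27  0.05] tcp [0.5186 0.2073 0.0972]
```

View pics/w22.png

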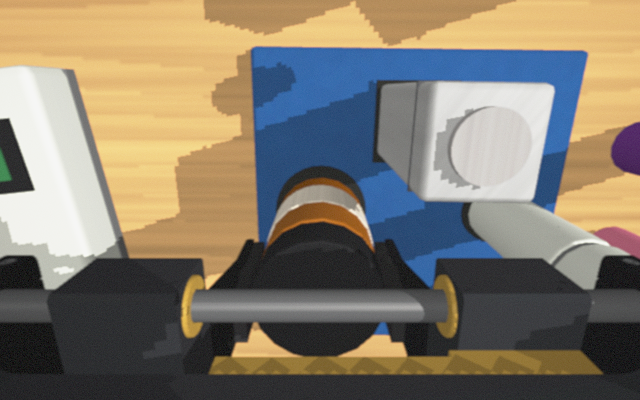

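Emit:
{"api": "step_arm", "payload": {"moves": [[[0, 0, 0, 0, 0.4, 0.05, 0], [0, 0, 0, 0, 0.8, 0.05, 0], [0, 0, 0, 0, 1.1, 0.05, 0], [0, 0, 0, 0, 1.27, 0.05, 0], [0, 0, 0, 0, 1.27, 0.05, 0]]]}}

```text
time_s: 50.8
tcp_pos: [0.5184, 0.2077, 0.0848]
ee_rot: [[1.0, 0.0, -0.001], [0.001, -0.001, 1.0], [0.0, -1.0, -0.001]]
wrist_force: [-2.4, -0.3, 5.2]
gripper_width: 0.615
```

Emit:
{"api": "step_arm", "payload": {"moves": [[[0, 0, 0, 0, 0, 0, 0], [0, 0, 0, 0, 0, 0, 0], [0, 0, 0, 0, 0, 0, 70], [0, 0, 0, 0, 0, 0, 80], [0, 0, 0, 0, 0, 0, 90]]]}}

```text
time_s: 51.22
tcp_pos: [0.5186, 0.2077, 0.0838]
ee_rot: [[1.0, 0.001, -0.0], [0.0, 0.0, 1.0], [0.001, -1.0, 0.0]]
wrist_force: [0.4, -0.3, 0.0]
gripper_width: 0.761
```

Emit:
{"api": "step_arm", "payload": {"moves": [[[0, 0, 0, 0, 0, 0, 100], [0, 0, 0, 0, 0, 0, 100], [0, 0, 0, 0, -0.5, 0, 100], [0, 0, 0, 0, -2, 0, 100], [0, 0, 0, 0, -4.5, 0, 100]]]}}

```text
time_s: 51.63
tcp_pos: [0.5168, 0.2066, 0.1272]
ee_rot: [[1.0, -0.005, 0.0], [-0.0, -0.003, 1.0], [-0.005, -1.0, -0.003]]
wrist_force: [0.9, -0.4, 0.3]
gripper_width: 0.991
```

Emit:
{"api": "step_arm", "payload": {"moves": [[[0, 0, 0, 0, -3, 0, 100], [0, 0, 0, 0, -6, 0, 100], [0, 0, 0, -1, -9, -2, 100], [0, 0, 0, -2.5, -10, -5, 100], [0, 0, 0, -4, -10, -9, 100]]]}}

```text
time_s: 52.05
tcp_pos: [0.4803, 0.1196, 0.2326]
ee_rot: [[1.0, 0.007, -0.003], [0.003, 0.003, 1.0], [0.007, -1.0, 0.003]]
wrist_force: [0.9, -0.4, -0.8]
gripper_width: 1.004
```

Emit:
{"api": "step_arm", "payload": {"moves": [[[0, 0, 0, -1.5, 0, -4, 100], [0, 0, 0, -2.5, 0, -7, 100], [0, 0, 0, -3, 0, -8, 100], [0, 0, 0, -3, 0, -8, 100], [0, 0, 0, -3, 0, -8, 100]]]}}

```text
time_s: 52.47
tcp_pos: [0.449, 0.0384, 0.2295]
ee_rot: [[1.0, 0.002, 0.001], [-0.001, 0.001, 1.0], [0.002, -1.0, 0.001]]
wrist_force: [-0.2, -0.0, -0.8]
gripper_width: 0.999
```

Run:
```python
from h import *
c=optics.capture("wrist");cv2.imwrite("pics/w23.png",c["image"][:,:,::-1]);print(r.sense()["tcp_pos"]);np.save("w23.npy",c,allow_pickle=True)
t=optics.capture("top");cv2.imwrite("pics/t23.png",cv2.resize(t["image"][90:230,140:380,::-1],None,fx=3.3,fy=3.3,interpolation=cv2.INTER_CUBIC))
s=optics.capture("scene");cv2.imwrite("pics/s23.png",cv2.resize(s["image"][120:330,240:490,::-1],None,fx=2.8,fy=2.8,interpolation=cv2.INTER_CUBIC))
```

```text
[0.44930944 0.03898528 0.22928861]
```

View pics/w23.png

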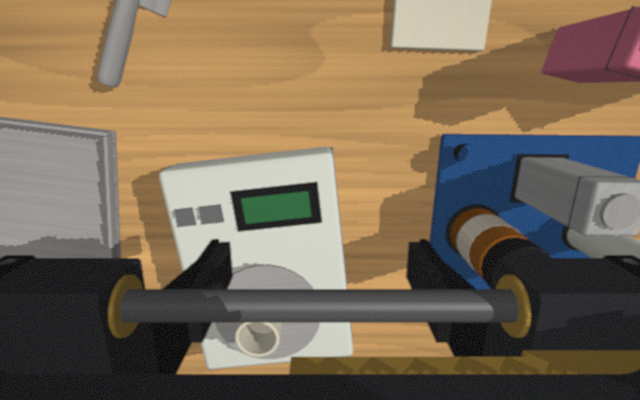

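View pics/t23.png

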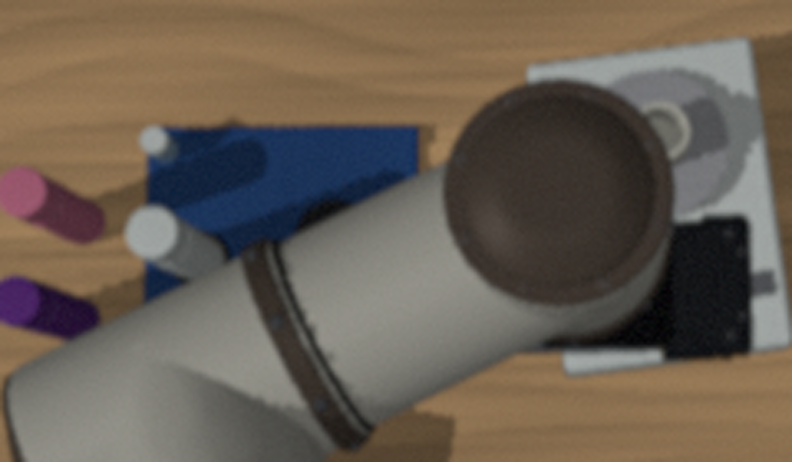

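View pics/s23.png

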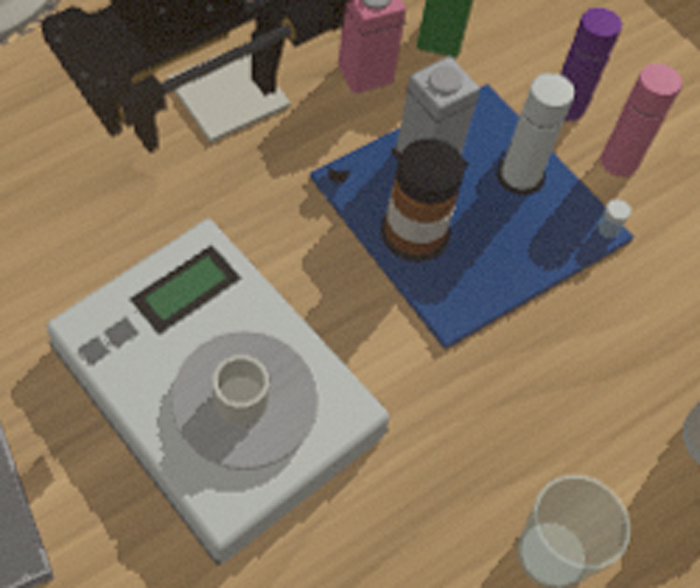

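Emit:
{"api": "step_arm", "payload": {"moves": [[[0, 0, 0, -0.5, 0, -3, 100], [0, 0, 0, -1, 0, -7, 100], [0, 0, 0, -1.5, 0, -11, 100], [0, 0, 0, -2, 0, -15, 100], [0, 0, 0, -2.5, 0, -19, 100]]]}}

```text
time_s: 53.03
tcp_pos: [0.4242, -0.1522, 0.2288]
ee_rot: [[1.0, 0.0, -0.003], [0.003, -0.0, 1.0], [0.0, -1.0, -0.0]]
wrist_force: [0.3, 0.4, -0.6]
gripper_width: 1.002
```

Emit:
{"api": "step_arm", "payload": {"moves": [[[0, 0, 0, -0.5, 0, -4, 100], [0, 0, 0, -1, 0, -8, 100], [0, 0, 0, -1, 0, -11, 100], [0, 0, 0, -1, 0, -12, 100], [0, 0, 0, -1, 0, -12, 100]]]}}

```text
time_s: 53.45
tcp_pos: [0.4144, -0.2729, 0.228]
ee_rot: [[1.0, -0.001, 0.002], [-0.002, 0.0, 1.0], [-0.001, -1.0, 0.0]]
wrist_force: [0.1, 0.9, 0.4]
gripper_width: 0.998
```

Run:
```python
from h import *
s=optics.capture("scene");S=lambda u,v:(240+u/2.8,120+v/2.8)
for n,p,z in [("cru",(241,381),.096),("pan",(245,400),.06),("jar",(431,168),.113),("tin",(446,77),.123),("slim",(550,93),.133)]: print(n,np.round(onz(s,*S(*p),z),4))
t=optics.capture("top");cv2.imwrite("pics/t24.png",cv2.resize(t["image"][90:230,140:380,::-1],None,fx=3.3,fy=3.3,interpolation=cv2.INTER_CUBIC))
```

```text
cru [ 0.5933 -0.0193  0.096 ]
pan [ 0.5943 -0.0164  0.06  ]
jar [0.5216 0.2055 0.113 ]
tin [0.4576 0.2683 0.123 ]
slim [0.5224 0.3235 0.133 ]
```

View pics/t24.png

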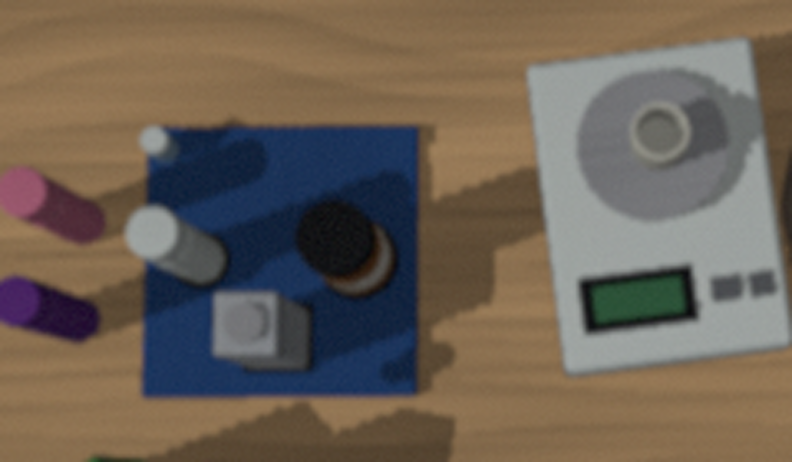

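Run:
```python
from h import *
t=optics.capture("top");S=lambda u,v:(140+u/3.3,90+v/3.3)
for n,p,z in [("cru",(660,134),.096),("pan",(659,144),.06),("jar",(336,238),.113),("tin",(246,323),.119),("slim",(153,233),.133),("s1",(148,127),.01),("s2",(418,127),.01),("s3",(418,396),.01),("s4",(144,396),.01)]: print(n,np.round(onz(t,*S(*p),z),4))
print(r.sense()["time_s"])
```

```text
cru [ 0.5899 -0.0196  0.096 ]
pan [ 0.5915 -0.0204  0.06  ]
jar [0.5169 0.206  0.113 ]
tin [0.4583 0.2663 0.119 ]
slim [0.5191 0.3264 0.133 ]
s1 [0.6247 0.3709 0.01  ]
s2 [0.6206 0.1622 0.01  ]
s3 [0.4134 0.1631 0.01  ]
s4 [0.4169 0.3709 0.01  ]
53.6
```

All are within about 5 mm of their targets, so I hand the job in.

Run:
```python
from h import *
print(r.finish_job())
```

```text
the job is handed in; nothing more can be done
None
```

I moved the jar, tin and slim bottle into the tray and set the crucible on the pan. Then I put the slim bottle, tin and jar back on their own pads. I handed the job in at 53.6 s with the gripper open and clear of everything; no verdict was reported.

Last checks, made in the top and scene camera pictures with the arm clear:

| Part | Target | Offset from target's centre | Allowed |
|---|---|---|---|
| Crucible | Pan | about 2–3 mm | 15 mm |
| Jar | Its pad | about 2–4 mm | 12 mm |
| Tin | Its pad | about 1–2 mm | 12 mm |
| Slim bottle | Its pad | about 2–5 mm | 12 mm |

- **Upright:** everything looked upright, and nothing tipped on the way.
- **Disagreements:** the views differed from each other by 2–5 mm. One earlier wrist picture, taken while the arm was moving, put the crucible about 6 mm off the pan's centre. Another early wrist reading put the jar in the tray about 7 mm from where it had been set, but it was gripped again there without trouble.
- **Failed checks:** none.

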